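Index the still-life stand to the sketch pad's side

ROBOT

A 7-joint arm with a two-finger parallel gripper is mounted at the origin on the work surface. World frame = base frame: x ahead of the robot, y to its left, z up, the work surface at z = 0. Lengths are in m, angles in rad, forces in N, time in s.
With the tool pointing down it reaches from about 0.35 to 0.9 m from the base axis. Payload 7.2 kg.
Tool frame: the origin (TCP) lies midway between the tips of the shut fingers; the grasp point (between the pads) lies 19 mm behind it (bot.grasp_offset is the z of the grasp point in the tool frame, in m); z points along the fingers, x is the direction in which the jaws open and shut, and the axes are right-handed (so a half turn about z gives the same grasp; the last joint's range is limited). The gripper opens to 85 mm and grips with 20 to 120 N. Pads are 22 mm wide; open, the fingers measure 114 mm over their backs; the gripper's body (76 mm by 85 mm) begins 54 mm behind the grasp point. The pads swing forward as they close: fully open they stand 13 mm farther back than shut.
Start: joints at [-1.214, 0.411, -0.013, 1.596, 0.006, 1.134, -0.082], TCP at [0.258, 0.569, 0.231] pointing down, gripper open.
Joint ranges: [-2.95, 2.95], [-0.29, 1.99], [-1.47, 1.44], [0.14, 2.54], [-1.03, 4.17], [0.13, 1.85], [-2.86, 2.86]. Speed limits (rad/s): [2.39, 2.39, 3.01, 3.01, 3.14, 3.14, 3.14].

INTERFACE

Orientations are given as a unit quaternion [x, y, z, w].
In Python, from station import bot gives the robot as it stands. The module is installed in compiled form; this text tells all that it offers.
- The arm moves only by the tool apply_moves, never from a script. Its argument "increments" is a list that holds one entry, the list of rows, each a list of 7 numbers: the shift along the tool's x, y, z scaled (see below), then the turn, a rotation vector about the tool's x, y, z scaled (see below), then the closure, from -1 (fully open) to 1 (shut), so that 0 is half open. A call has 1 to 12 rows; each row is the pose to reach, as a shift and turn from the pose commanded when the call began, along the tool's axes at that moment, turning the shorter way round; what a row does not reach only later rows make up. The controller multiplies each number of a shift by 500 mm and each number of a turn by 180 degrees. A row lasts 1/8 s, in which the tool goes at most 62.5 mm and 10.7 degrees, less where a joint would pass 70% of its speed; a pose out of reach is approached as far as the arm can. A call with a number of a shift or a turn outside -1 to 1 is refused whole. A call with a gripper value outside its range is refused whole. The fingers move at their own pace and stop on an object; "newtons" is the grip in N (left out, the last holds). Time passes only in rows, so rows that repeat a pose let the fingers close. It gives the time, the measured TCP pose, the force and the opening at its end, in the units of the state.
- bot.sense(): the state, without advancing time (a new reading comes with each control period).
- bot.read_camera(name): name is "side" or "top" or "wrist"; returns the picture (400x640x3 uint8, red, green, blue); there is no depth.
- bot.get_calibration(name): a dict with "mtx" (3x3 intrinsics, pixels), "extrinsics" (4x4, takes a point from camera to world coordinates). Camera axes: x right, y up, looking along -z (the intrinsics and any distortion apply to the point x, -y, -z); pixel columns grow to the right and rows downward; lengths in m; the calibration is good to about 2 mm. The wrist camera is an equidistant fisheye: a pixel r from the principal point sees the ray r / f radians off the axis. A picture is of the moment at which its call begins: read the wrist's pose just before it. get_calibration takes no time and is no camera call; for the wrist camera it gives the pose at the moment of the call.
- bot.sign_off(): hands the job in, once; it reports no verdict.
The state is a dict: "clock": time; "joint_pos": joint angles; "joint_vel": joint speeds; "tau": joint torques, N m; "tool_pos": TCP position; "orientation": TCP orientation; "wrist_force": force on the tool from outside, world axes, zero at the start; "wrist_torque": the same for the moment, N m; "opening": opening from 0.0 (shut) to 1.0 (fully open).
Only numpy, scipy, OpenCV 4.12 (cv2) and the standard library are available. Lean on these libraries where they do the work, as an engineer would, in place of code of your own. Each camera call takes 0.05 s, during which the arm holds its last target.

TASK

Turn the still-life stand one stop towards the side where the sketch pad lies and lock it there: pull the leaning spring plunger out and twist its grip so that it stays out by itself, turn the plate by its upright peg until the stop on the pad's side lines up, then twist the grip back fully so that the plunger drops fully home and the plate is locked. Do not push the things lying around on the table out of place.

Things in the scene. Friction and masses are not known exactly. Their poses are not given: they have to be found in the camera images.
- stand: Still-life stand, fixed: steel base 270 x 150 x 14 mm carrying a round turning plate. Origin on the table under the plate's axis; the plate turns about its z (up). The plunger stands at its -x side. Bevelled steel rim (outer radius 99 mm, 55 mm up) with three notches; wooden disc (radius 80, top 65 mm up) with a plaster cone (top 137 mm up) and cube (109 mm).
- plate (a joint): Plate angle (rad), counter-clockwise from above positive. Starts locked at 0, the middle stop; notches let the plunger lock at 0, +0.8 and -0.8 (at + the peg has moved to the stand's +y). Free travel -1.4 to 1.4, light friction (about 1 N at the peg), stays where left. Chamfered notches and a round nose: within 0.05 rad of a stop the dropping plunger centres the plate itself.
- peg_mid (a point): Middle of the upright round wooden peg near the plate's edge, diameter 16 mm, 78 mm from the plate's axis, top 117 mm above the table; this point is 92 mm above the table, 27 mm above the wooden disc. At plate angle 0 the peg is at the stand's +x side, opposite the plunger. Its axes turn with the plate.
- plunger (a joint): How far the spring plunger is pulled out (m), 0 home in a notch to 0.021. Its axis leans 30 deg from vertical, outward to the stand's -x side: pull along it, up and away from the plate. Spring pushes it home, 4 N at 0, 10 N at 0.016. Below 0.016 a key under the grip sits in a slot and cannot twist; from 0.017 it can; twisted, it rests on the collar at 0.016. Off a notch it stops at about 0.013.
- grip (a joint): Twist of the plunger's bar grip (rad) about the plunger axis, clockwise positive seen from above (looking down on the grip), from stop 0 to stop 1.25. At 0 the key lines up with its slot and can drop in (it drops below about 0.15). Twisted more than 0.4 it holds the plunger out.
- grip_mid (a point): Grasp point on the plunger's black bar grip, 12 mm thick, 34 mm long, 40 mm high along the plunger axis; 15.5 mm below its top end, 24.5 mm above its foot. z: plunger axis, outward and up; x: along the bar; y: across its thickness (fingers close along y). At twist 0 x points inward to the plate and up, y is level. Moves with the grip; when home 112 mm above the table, 123 mm from the plate's axis.
- pad: Sketch pad with spiral binding and a pencil triangle drawn on it, 150 x 200 x 15 mm, lying flat on the left or right of the stand (y about +0.4 or -0.4 m); origin at the centre of its underside. It tells which way to turn. Fixed.
- pastels: Shallow wooden box of pastel sticks, 150 x 200 x 26 mm, on the side of the stand opposite the pad; origin at the centre of its underside. Fixed.
- eraser: Bystander: white eraser block, 22 x 52 x 14 mm, loose; origin at the centre of its underside.
- tape: Bystander: roll of yellow masking tape lying flat, 72 mm across, 24 mm high, loose; origin at the centre of its underside.
- sharpener: Bystander: small metal sharpener, 16 x 26 x 12 mm, loose; origin at the centre of its underside.
- pencils: Bystander: flat metal pencil tin, 45 x 170 x 12 mm, loose; origin at the centre of its underside.
- cup: Bystander: white beaker, 74 mm across, 85 mm high, loose; origin at the centre of its underside.
- ink: Bystander: small capped jar, 48 mm across, 65 mm high, loose; origin at the centre of its underside.

How it is judged:
By the outcome, as a careful person would: the job done as asked, in the order asked, and still so for the second after the job is handed in, with the robot touching nothing.
It also fails if it takes over 61 s, if anything falls off the work surface, if the arm or the gripper's body presses on something with over 40 N, if the wrist force passes 120 N, or if a joint passes its speed limit or range.

## Working session

There is one attempt and no reset: what is moved stays moved. The work goes in short steps, Python scripts to look and compute and a tool call to move; the robot and the scene stay as the last step left them, time stands still between calls to the robot, and variables do not carry over. Pictures are saved under pics/ and viewed, and the job is handed in when it is done.

Besides the shell and the picture viewer there is one more tool, called after "Call:" in YAML: its name, and indented under it one key for each argument. apply_moves: Moves the arm, as the interface text tells. Shifts and turns lie within -1 to 1; 1 stands for 500 mm of shift or 180 degrees of turn. Its arguments: {"type":"object","properties":{"increments":{"type":"array"},"newtons":{"type":"number"}},"required":["increments"]}

```bash
mkdir -p pics; ls
python3 - <<'E'
from station import bot
import cv2
print(bot.sense()); print(bot.grasp_offset)
for n in ["side","top","wrist"]:
    c=bot.get_calibration(n); print(n,c)
    cv2.imwrite(f"pics/{n}0.png",bot.read_camera(n)[:,:,::-1])
E
```

```text
pics
{'clock': 0.0, 'joint_pos': array([-1.21421034,  0.41192415, -0.01271868,  1.59707428,  0.0056004 ,
        1.13430713, -0.08221215]), 'joint_vel': array([ 0.00115808, -0.0002248 , -0.00061811,  0.00086107, -0.00099242,
       -0.00133898,  0.00105392]), 'tau': array([ 1.01062287e-03, -6.00634289e+01,  6.82090223e-01, -2.99404460e+01,
        1.36960603e-02,  1.09271921e-02, -3.51623839e-05]), 'tool_pos': array([0.25740176, 0.56896763, 0.23042556]), 'orientation': array([ 8.40270065e-01,  5.42167422e-01, -6.71246779e-04,  5.02742018e-04]), 'wrist_force': array([ 0.57942465, -0.7782366 ,  0.41167135]), 'wrist_torque': array([ 0.03127638, -0.00190922,  0.02110956]), 'opening': 0.9977942698569822}
-0.0187
side {'mtx': array([[406.13752371,   0.        , 319.91389939],
       [  0.        , 406.13752371, 194.84225907],
       [  0.        ,   0.        ,   1.        ]]), 'extrinsics': array([[ 0.85083288,  0.35260362, -0.38955628,  0.17603704],
       [-0.52532082,  0.58639029, -0.616591  , -0.58741395],
       [ 0.0110198 ,  0.72925793,  0.68415016,  0.74805725],
       [ 0.       
[... 200 characters left out ...]
       ]]), 'extrinsics': array([[ 0.06789129,  0.97186916, -0.22552408,  0.26648295],
       [-0.99768666,  0.06692187, -0.01194967, -0.01523266],
       [ 0.00347897,  0.22581364,  0.97416431,  1.32704689],
       [ 0.        ,  0.        ,  0.        ,  1.        ]])}
wrist {'mtx': array([[309.70691629,   0.        , 323.08076472],
       [  0.        , 309.70691629, 198.6657586 ],
       [  0.        ,   0.        ,   1.        ]]), 'extrinsics': array([[ 0.41263878, -0.87422481, -0.25585193,  0.19149478],
       [ 0.91089312,  0.39549648,  0.11771257,  0.59790086],
       [-0.00171872, -0.28162654,  0.95952256,  0.3730232 ],
       [ 0.        ,  0.        ,  0.        ,  1.        ]])}
```

View pics/side0.png

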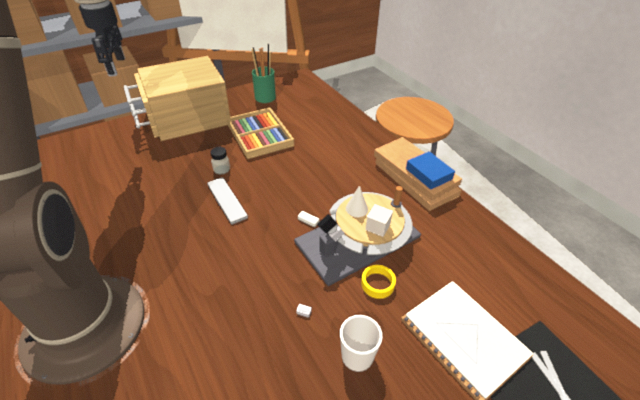

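View pics/top0.png

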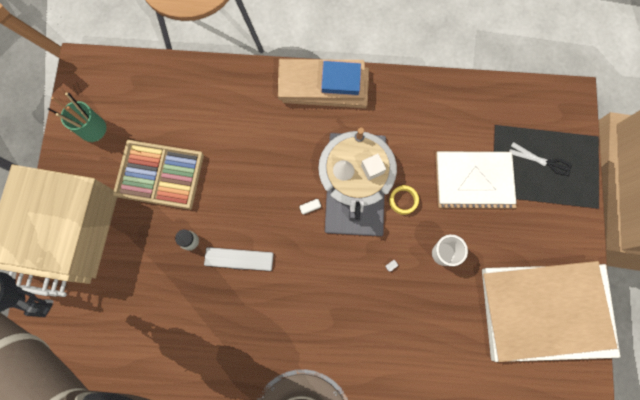

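The top picture shows the stand at about (357,170), the plunger at (355,210), the peg at (360,133), and the pad to the right at (477,180), which is -y. The target is therefore the -0.8 stop. Next I'll zoom in to measure.

Run:
```python
import cv2
t=cv2.imread("pics/top0.png"); s=cv2.imread("pics/side0.png")
cv2.imwrite("pics/topc.png",cv2.resize(t[120:245,300:440],None,fx=5,fy=4.8,interpolation=cv2.INTER_CUBIC)[:600])
cv2.imwrite("pics/sidec.png",cv2.resize(s[170:290,285:430],None,fx=5,fy=5,interpolation=cv2.INTER_CUBIC))
```

```text
(no output)
```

View pics/topc.png

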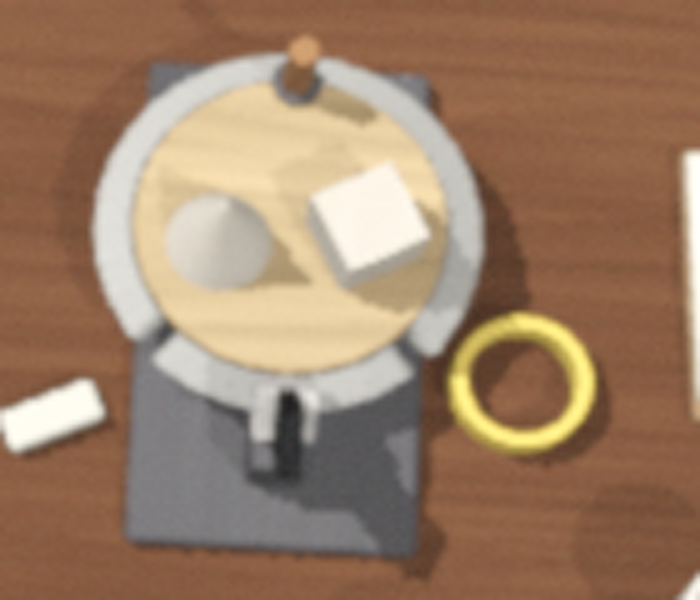

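View pics/sidec.png

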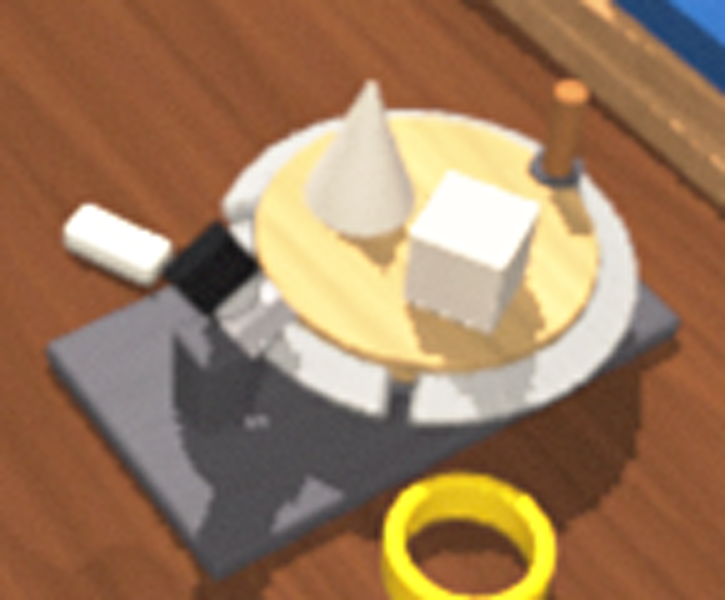

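```bash
cat > h.py <<'E'
import numpy as np
from station import bot
from scipy.spatial.transform import Rotation as R
def proj(n,P):
    c=bot.get_calibration(n); E=c["extrinsics"]; K=c["mtx"]
    p=(np.atleast_2d(P)-E[:3,3])@E[:3,:3]
    if n=="wrist":
        d=np.stack([p[:,0],-p[:,1],-p[:,2]],1); th=np.arctan2(np.hypot(d[:,0],d[:,1]),d[:,2]); h=np.hypot(d[:,0],d[:,1])+1e-12
        return np.stack([K[0,2]+K[0,0]*th*d[:,0]/h,K[1,2]+K[1,1]*th*d[:,1]/h],1)
    return np.stack([K[0,2]-K[0,0]*p[:,0]/p[:,2], K[1,2]+K[1,1]*p[:,1]/p[:,2]],1)
def st(pose,P):
    x,y,a=pose; P=np.atleast_2d(np.array(P,float)); c,s=np.cos(a),np.sin(a)
    return np.stack([x+c*P[:,0]-s*P[:,1],y+s*P[:,0]+c*P[:,1],P[:,2]],1)
E
python3 - <<'E'
from h import *
from scipy.optimize import least_squares
T=lambda u,v:np.array([(u+.5)/5-.5+300,(v+.5)/4.8-.5+120])
S=lambda u,v:np.array([(u+.5)/5-.5+285,(v+.5)/5-.5+170])
th=np.linspace(0,2*np.pi,721)
disc=np.stack([.08*np.cos(th),.08*np.sin(th),0*th+.065],1)
rim=np.stack([.099*np.cos(th),.099*np.sin(th),0*th+.055],1)
def res(p):
    pose=p[:3]; bx=p[3]; r=[]
    r+=list(proj("top",st(pose,[.078,0,.117]))[0]-T(304,48))
    r+=list(proj("side",st(pose,[.078,0,.117]))[0]-S(571,92))
    d=proj("top",st(pose,disc)); r+=[d[:,0].min()-T(132,0)[0],d[:,0].max()-T(449,0)[0],d[:,1].max()-T(0,373)[1]]
    d=proj("top",st(pose,rim)); r+=[.5*(d[:,0].min()+d[:,0].max())-T(289,0)[0]]
    d=proj("side",st(pose,disc)); r+=[d[:,0].min()-S(255,0)[0],d[:,0].max()-S(599,0)[0],d[:,1].max()-S(0,363)[1]]
    for c,q in (([bx,.075,.014],(126,541)),([bx,-.075,.014],(416,552))):
        r+=list(proj("top",st(pose,c))[0]-T(*q))
    for c,q in (([bx,.075,.014],(47,350)),([bx,-.075,.014],(215,575)),([bx+.27,-.075,.014],(679,325))):
        r+=list(proj("side",st(pose,c))[0]-S(*q))
    return np.array(r)
o=least_squares(res,[.56,-.08,0,-.17],loss='soft_l1')
print(o.x,np.round(res(o.x),1))
p=o.x[:3]
a=np.pi/6
for P in ([-.123,0,.112],[-.123-.0155*.5,0,.112+.0155*.866]):
    print(st(p,P),(proj("top",st(p,P))[0]-[300,120])*[5,4.8],(proj("side",st(p,P))[0]-[285,170])*5)
E
```

```text
[ 0.62559477 -0.09552157  0.01745054 -0.16571882] [-0.2  0.2 -0.   0.3 -0.1 -0.3 -0.5 -0.2  0.   0.3  1.1 -0.3 -0.   0.4
  0.7 -1.1 -0.4  0.3  0.   1.1 -0.7]
[[ 0.5026135  -0.09766788  0.112     ]] [286.7048752  432.93478678] [206.47159579 268.7341735 ]
[[ 0.49486468 -0.09780312  0.125423  ]] [288.36611518 443.34040111] [191.74075138 254.18936877]
```

View pics/wrist0.png

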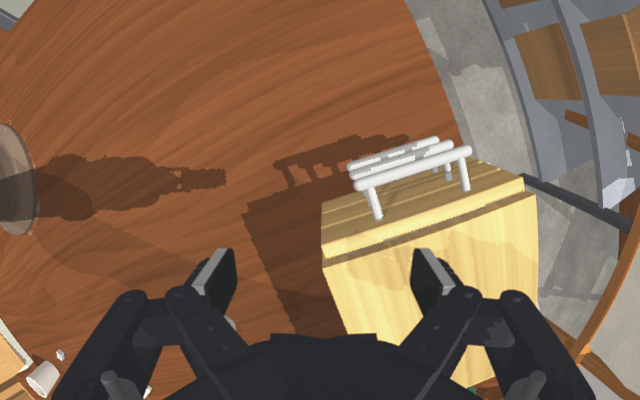

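```bash
cat >> h.py <<'E'
POSE=np.array([0.62559,-0.09552,0.01745])
AX=np.array([-.5,0,np.sqrt(.75)])
def grip_tcp(out=0,twist=0,back=0):
    """TCP pose for grasp at grip_mid; back = extra distance out along axis"""
    P=np.array([-.123,0,.112])+AX*(out+back-0.0187)
    z=-AX; x=np.array([0,1,0.]); y=np.cross(z,x)
    Rt=R.from_matrix(np.stack([x,y,z],1))*R.from_rotvec([0,0,twist])
    Rw=R.from_euler('z',POSE[2])*Rt
    return st(POSE,P)[0],Rw
def to_moves(p,Rw,p0=None,R0=None):
    s=bot.sense()
    if p0 is None: p0=s["tool_pos"]; R0=R.from_quat(s["orientation"])
    d=R0.inv().apply(np.array(p)-p0)/.5
    r=(R0.inv()*Rw).as_rotvec()/np.pi
    return np.round(np.r_[d,r],4)
E
python3 - <<'E'
from h import *
for b in (.08,):
    p,Rw=grip_tcp(back=b); print(p, to_moves(p,Rw))
s=bot.sense();R0=R.from_quat(s["orientation"]);print(R0.as_matrix().round(3))
for P in [[.27,.4,.28],[.33,.25,.28],[.40,0.0,.27]]: print(to_moves(P,R0))
E
```

```text
[ 0.47196339 -0.09820106  0.16508736] [-1.039   0.9409  0.1325 -0.164   0.0372 -0.1374]
[[ 0.412  0.911 -0.   ]
 [ 0.911 -0.412 -0.001]
 [-0.001  0.    -1.   ]]
[-0.2979  0.1622 -0.0984  0.      0.      0.    ]
[-0.5218  0.3952 -0.0981  0.      0.      0.    ]
[-0.9196  0.7288 -0.0775  0.      0.      0.    ]
```

The wrist picture shows the crate on the right at (430,270), beside the open fingers. I'll rise first and then move away from it towards -y.

Call:
apply_moves:
  increments:
    - [[-0.05,0.02,-0.06,0,0,0,-1],[-0.12,0.06,-0.1,0,0,0,-1],[-0.2,0.11,-0.1,0,0,0,-1],[-0.3,0.16,-0.1,0,0,0,-1],[-0.37,0.24,-0.1,0,0,0,-1],[-0.44,0.32,-0.1,0,0,0,-1],[-0.52,0.4,-0.1,0,0,0,-1],[-0.6,0.47,-0.1,0,0,-0.03,-1],[-0.68,0.54,-0.1,0,0,-0.06,-1],[-0.76,0.6,-0.09,0,0,-0.09,-1],[-0.84,0.67,-0.08,0,0,-0.12,-1],[-0.92,0.73,-0.08,0,0,-0.137,-1]]

```text
clock: 1.65
tool_pos: [0.4006, -0.0019, 0.2711]
orientation: [0.704, 0.71, 0.0, -0.0]
wrist_force: [0.5, -0.6, 0.8]
opening: 1.004
```

Run:
```python
from h import *
s=bot.sense(); print(s["joint_pos"].round(3),s["tool_pos"],s["wrist_force"])
for b in (.10,.06): p,Rw=grip_tcp(back=b); print(p, to_moves(p,Rw))
```

```text
[-0.636 -0.055  0.507  2.064  0.029  1.126  1.436] [ 0.40056496 -0.0019022   0.27110203] [ 0.48489574 -0.56755148  0.80415836]
[ 0.46196492 -0.09837555  0.18240787] [-0.1939  0.1213  0.1774 -0.1667  0.0007 -0.003 ]
[ 0.48196187 -0.09802657  0.14776685] [-0.1936  0.1613  0.2466 -0.1667  0.0007 -0.003 ]
```

Call:
apply_moves:
  increments:
    - [[-0.05,0.03,0.03,-0.03,0,0,-1],[-0.1,0.06,0.06,-0.08,0,0,-1],[-0.15,0.1,0.12,-0.12,0,0,-1],[-0.194,0.13,0.18,-0.1667,0,-0.003,-1],[-0.194,0.16,0.2466,-0.1667,0,-0.003,-1],[-0.194,0.161,0.2466,-0.1667,0.0007,-0.003,-1]]

```text
clock: 2.4
tool_pos: [0.4735, -0.0847, 0.1611]
orientation: [0.676, 0.693, 0.189, 0.168]
wrist_force: [0.9, 0.8, -0.4]
opening: 0.997
```

Run:
```python
from h import *
import cv2
s=bot.sense(); print(s["joint_pos"].round(3),s["tool_pos"],s["wrist_force"])
p,Rw=grip_tcp(back=0); print(p, to_moves(p,Rw))
G,_=grip_tcp(back=.0187); T,_=grip_tcp(back=.0187+.0155)
pr=proj("wrist",np.array([G,T])); print(pr)
im=bot.read_camera("wrist")[:,:,::-1].copy()
cv2.imwrite("pics/w1.png",im)
for q in pr: cv2.circle(im,tuple(int(v) for v in q.round()),2,(0,0,255),-1)
cv2.imwrite("pics/w1m.png",cv2.resize(im[130:390,170:490],None,fx=2.3,fy=2.3,interpolation=cv2.INTER_CUBIC))
```

```text
[-0.622  0.024  0.82   2.442 -0.67   0.237  2.407] [ 0.47345982 -0.08469389  0.16109914] [ 0.91854622  0.81960441 -0.42269123]
[ 0.5119573  -0.09750309  0.09580532] [-0.031   0.003   0.1506 -0.0043 -0.0085 -0.    ]
[[302.53489281 219.65143902]
 [301.64588901 227.70541147]]
```

View pics/w1m.png

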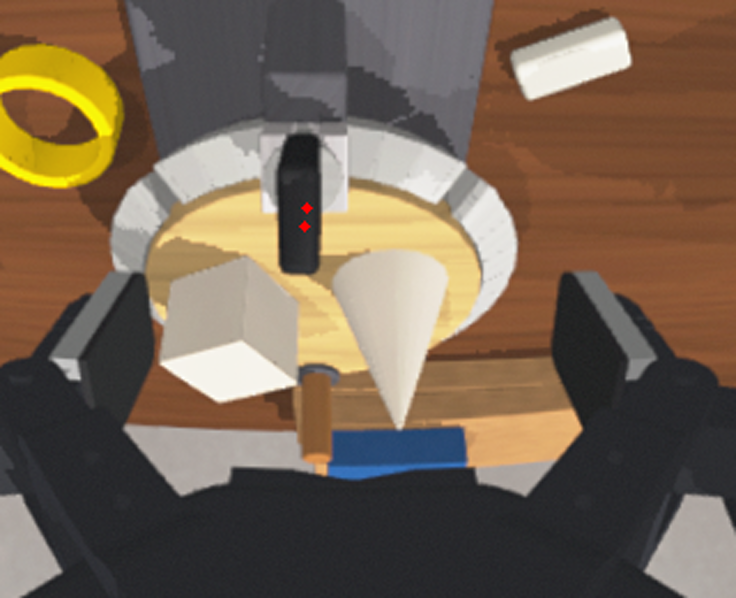

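The wrist picture shows the grip bar at (300,205) in the crop, between the fingers. The pose wasn't reached, with some joints near their limits. I'll identify the kinematics so I can plan around that.

Run:
```python
from h import *
import itertools
from scipy.optimize import least_squares
s=bot.sense(); print(s["clock"],s["joint_pos"].tolist(),s["tool_pos"].tolist(),s["orientation"].tolist())
Q=np.array([[-1.21421034,.41192415,-.01271868,1.59707428,.0056004,1.13430713,-.08221215],[-0.636,-0.055,0.507,2.064,0.029,1.126,1.436],[*s["joint_pos"]]])
P=np.array([[0.25740176,0.56896763,0.23042556],[0.40056496,-0.0019022,0.27110203],s["tool_pos"]])
O=[R.from_quat(q) for q in ([.84027,.542167,-.000671,.0005027],[.704,.710,0,0],s["orientation"])]
E=lambda a,t:R.from_euler(a,t)
best=[]
for sg in itertools.product([1,-1],repeat=5):
    s1,s3,s5,s7,sb=sg
    def ori(q,o):
        return E('z',s1*q[0]+o[0])*E('y',sb*q[1])*E('z',s3*q[2])*E('y',sb*q[3])*E('z',s5*q[4])*E('y',sb*q[5])*E('z',s7*q[6]+o[1])
    def f(o): return np.concatenate([(ori(q,o).inv()*r).as_rotvec() for q,r in zip(Q,O)])
    for o0 in itertools.product([-1.57,0,1.57,3.1],repeat=2):
        r=least_squares(f,o0); best.append((r.cost,sg,tuple(r.x.round(3))))
best.sort(key=lambda b:b[0]); print(best[:6])
```

```text
2.45 [-0.6204641954245966, 0.027940610125976522, 0.8182224836518696, 2.4417709791643913, -0.6892393248399501, 0.23573773903125705, 2.4267795502923786] [0.4742124370666082, -0.08420266275222099, 0.16049775538084182] [0.6751451332623603, 0.6929178317381863, 0.18932320781250028, 0.16793049298738225]
[(np.float64(5.862735616743699e-07), (-1, -1, -1, -1, -1), (np.float64(3.142), np.float64(-0.0))), (np.float64(5.86273561674483e-07), (-1, -1, -1, -1, 1), (np.float64(6.283), np.float64(3.141))), (np.float64(5.862735616745491e-07), (-1, -1, -1, -1, -1), (np.float64(3.142), np.float64(-0.0))), (np.float64(5.862735616745718e-07), (-1, -1, -1, -1, -1), (np.float64(3.142), np.float64(-0.0))), (np.float64(5.862735616746467e-07), (-1, -1, -1, -1, 1), (np.float64(0.0), np.float64(3.141))), (np.float64(5.862735616746782e-07), (-1, -1, -1, -1, -1), (np.float64(-3.141), np.float64(-0.0)))]
```

Run:
```python
from h import *
Q=np.array([[-1.21421034,.41192415,-.01271868,1.59707428,.0056004,1.13430713,-.08221215],[-0.636,-0.055,0.507,2.064,0.029,1.126,1.436],bot.sense()["joint_pos"]])
P=np.array([[0.25740176,0.56896763,0.23042556],[0.40056496,-0.0019022,0.27110203],bot.sense()["tool_pos"]])
E=lambda a,t:R.from_euler(a,t)
def Rs(q):
    r1=E('z',-q[0]);r2=r1*E('y',q[1]);r3=r2*E('z',-q[2]);r4=r3*E('y',q[3]);r5=r4*E('z',-q[4]);r6=r5*E('y',q[5])
    return r1,r2,r3,r4,r5,r6
x=np.array([1,0,0.]);z=np.array([0,0,1.])
for name,cols in {"srs":lambda r:[z,r[2].apply(z),r[4].apply(z),r[5].apply(z)],
 "elb":lambda r:[z,r[2].apply(z),r[4].apply(z),r[5].apply(z),r[2].apply(x),r[3].apply(x)],
 "elb+w":lambda r:[z,r[2].apply(z),r[4].apply(z),r[5].apply(z),r[2].apply(x),r[3].apply(x),r[5].apply(x)],
 "sh":lambda r:[z,r[2].apply(z),r[4].apply(z),r[5].apply(z),r[5].apply(x),r[0].apply(x)]}.items():
    A=np.concatenate([np.stack(cols(Rs(q)),1) for q in Q]); b=P.ravel()
    v,res,rk,sv=np.linalg.lstsq(A,b,rcond=None); print(name,v.round(4),rk,sv[-1].round(3),(A@v-b).round(4))
```

```text
srs [0.3258 0.5038 0.4687 0.3547] 4 0.23 [-0.0446  0.0193  0.0034 -0.0041  0.0457  0.0012 -0.0017  0.0398 -0.0046]
elb [-0.1899  0.5274  0.2824  0.1186  0.0707 -0.2143] 6 0.058 [-0.0444  0.0158 -0.0097 -0.0094  0.0368  0.0222  0.0022  0.0138 -0.0125]
elb+w [-0.1162  0.5256  0.2987  0.1768  0.0223 -0.1926 -0.0417] 7 0.057 [-0.0439  0.0178 -0.003  -0.0108  0.038   0.0071  0.0014 -0.0049 -0.004 ]
sh [ 0.3567  0.5371  0.5067  0.4005 -0.0119 -0.061 ] 6 0.224 [-0.0458  0.0181  0.0029 -0.009   0.0149  0.0033  0.0022 -0.0076 -0.0062]
```

Run:
```python
from h import *
Q=np.array([[-1.21421034,.41192415,-.01271868,1.59707428,.0056004,1.13430713,-.08221215],[-0.636,-0.055,0.507,2.064,0.029,1.126,1.436],bot.sense()["joint_pos"]])
P=np.array([[0.25740176,0.56896763,0.23042556],[0.40056496,-0.0019022,0.27110203],bot.sense()["tool_pos"]])
E=lambda a,t:R.from_euler(a,t)
def Rs(q):
    r1=E('z',-q[0]);r2=r1*E('y',q[1]);r3=r2*E('z',-q[2]);r4=r3*E('y',q[3]);r5=r4*E('z',-q[4]);r6=r5*E('y',q[5])
    return r1,r2,r3,r4,r5,r6
x=np.array([1,0,0.]);z=np.array([0,0,1.]);y=np.array([0,1.,0])
C=lambda r:[z,r[2].apply(z),r[4].apply(z),r[5].apply(z)]
for name,cols in {"1":lambda r:C(r)+[r[1].apply(y)],"3":lambda r:C(r)+[r[2].apply(y)],"5":lambda r:C(r)+[r[4].apply(y)],
"13":lambda r:C(r)+[r[1].apply(y),r[2].apply(y)],"15":lambda r:C(r)+[r[1].apply(y),r[4].apply(y)],"35":lambda r:C(r)+[r[2].apply(y),r[4].apply(y)],"135":lambda r:C(r)+[r[1].apply(y),r[2].apply(y),r[4].apply(y)],
"riz":lambda r:C(r)+[r[1].apply(y),r[2].apply(x),r[4].apply(y),r[5].apply(x)]}.items():
    A=np.concatenate([np.stack(cols(Rs(q)),1) for q in Q]); b=P.ravel()
    v,res,rk,sv=np.linalg.lstsq(A,b,rcond=None); print(name,v.round(4),rk,sv[-1].round(3),(A@v-b).round(4))
```

```text
1 [ 0.237   0.5541  0.4435  0.3274 -0.0502] 5 0.22 [ 0.0017 -0.0009 -0.0012  0.0009  0.0004  0.0009 -0.0003  0.0024  0.0004]
3 [ 0.3487  0.5049  0.4653  0.3815 -0.0455] 5 0.23 [-0.0027  0.0014  0.0017 -0.0013  0.0001 -0.0013  0.0004 -0.0034 -0.0004]
5 [ 0.3987  0.5091  0.463   0.433  -0.0494] 5 0.226 [ 0.0008 -0.0003  0.0054 -0.0025 -0.0041  0.0037  0.0016  0.0105 -0.0091]
13 [ 0.2825  0.5341  0.4523  0.3495 -0.0297 -0.0187] 6 0.057 [ 0.0001 -0.     -0.     -0.      0.0001 -0.     -0.     -0.0001  0.0001]
15 [ 0.2351  0.5546  0.4432  0.3261 -0.0507  0.0006] 6 0.071 [ 0.0017 -0.0009 -0.0013  0.0009  0.0005  0.0008 -0.0003  0.0023  0.0005]
35 [ 0.357   0.5056  0.4649  0.3901 -0.0385 -0.008 ] 6 0.163 [-0.0018  0.0009  0.0023 -0.0015 -0.0009 -0.0005  0.0006 -0.0014 -0.0018]
135 [ 2.842e-01  5.336e-01  4.526e-01  3.506e-01 -2.920e-02 -1.870e-02
 -5.000e-04] 7 0.044 [ 0.0001 -0.      0.     -0.      0.0001  0.      0.     -0.     -0.    ]
riz [ 0.3147  0.5278  0.443   0.3802 -0.0239 -0.001  -0.0244 -0.0118] 8 0.02 [-0.      0.      0.0001  0.0002 -0.0003 -0.0004 -0.0001  0.0003  0.0003]
```

```bash
cat >> h.py <<'E'
LO=np.array([-2.95,-.29,-1.47,.14,-1.03,.13,-2.86]);HI=np.array([2.95,1.99,1.44,2.54,4.17,1.85,2.86])
_E=lambda a,t:R.from_euler(a,t)
_V=np.array([0.2825,0.5341,0.4523,0.3495,-0.0297,-0.0187])
def fk(q):
    r2=_E('z',-q[0])*_E('y',q[1]);r3=r2*_E('z',-q[2]);r5=r3*_E('y',q[3])*_E('z',-q[4]);r6=r5*_E('y',q[5])
    z=[0,0,1.];y=[0,1.,0]
    p=np.array([0,0,_V[0]])+_V[1]*r3.apply(z)+_V[2]*r5.apply(z)+_V[3]*r6.apply(z)+_V[4]*r2.apply(y)+_V[5]*r3.apply(y)
    return p,r6*_E('z',np.pi-q[6])
from scipy.optimize import least_squares
def ik(p,Rw,q0,w=.02,m=0.03):
    q0=np.clip(q0,LO+m+1e-3,HI-m-1e-3)
    def f(q):
        a,b=fk(q); return np.r_[(a-p)*10,(b.inv()*Rw).as_rotvec()*3,w*.01*(q-q0)]
    r=least_squares(f,q0,bounds=(LO+m,HI-m)); a,b=fk(r.x)
    return r.x,np.linalg.norm(a-p),(b.inv()*Rw).magnitude()
def grip_pose(out=0,twist=0,back=0,tilt=np.pi/6,flip=False):
    """tool grasps grip_mid, tool tilted `tilt` from vertical (plunger axis=pi/6), rigidly turned with twist about the axis"""
    G=np.array([-.123,0,.112])+AX*out
    a=np.array([-np.sin(tilt),0,np.cos(tilt)]); z=-a; x=np.array([0,1.,0])*(-1 if flip else 1)
    Rt=R.from_rotvec(-AX*twist)*R.from_matrix(np.stack([x,np.cross(z,x),z],1))
    P=G+Rt.apply([0,0,.0187-back])
    return st(POSE,P)[0],R.from_euler('z',POSE[2])*Rt
E
python3 - <<'E'
from h import *
rng=np.random.default_rng(0)
cur=bot.sense()["joint_pos"]
for flip in (False,True):
  for tilt in np.deg2rad([0,10,15,20,25,30]):
    ok=[]
    for k in range(25):
        q0=rng.uniform(LO,HI) if k else cur
        qs=[];good=True
        q,e,a=ik(*grip_pose(0,0,.06,tilt,flip),q0)
        if e>1e-3 or a>.01: continue
        qs=[q]
        for (o,t,b) in [(0,0,0),(.019,0,0),(.019,.3,0),(.019,.6,0),(.018,.9,0),(.016,1.2,0),(.016,1.2,.06)]:
            q,e,a=ik(*grip_pose(o,t,b,tilt,flip),q)
            if e>1e-3 or a>.01: good=False;break
            qs.append(q)
        if good: ok.append((np.abs(qs[0]-cur).max(),np.array(qs)))
    print(flip,np.rad2deg(tilt).round(),len(ok))
    if ok:
        ok.sort(key=lambda t:t[0]); print(ok[0][1][[0,1,2,6]].round(2))
E
```

```text
Still running in the background as job /tmp/bash_jobs.1000/50fbe7c2e116 (pid 721). You'll get a notice when it ends.
```

Edit , replacing
```

```
with
```

```

```bash
cat /tmp/bash_jobs.1000/50fbe7c2e116/stdout
kill -- -$(cat /tmp/bash_jobs.1000/50fbe7c2e116/pid); nproc
cat >> h.py <<'E'
def _rz(t):
    c,s=np.cos(t),np.sin(t);return np.array([[c,-s,0],[s,c,0],[0,0,1.]])
def _ry(t):
    c,s=np.cos(t),np.sin(t);return np.array([[c,0,s],[0,1.,0],[-s,0,c]])
def fkm(q):
    r2=_rz(-q[0])@_ry(q[1]);r3=r2@_rz(-q[2]);r5=r3@_ry(q[3])@_rz(-q[4]);r6=r5@_ry(q[5])
    p=np.array([0,0,_V[0]])+_V[1]*r3[:,2]+_V[2]*r5[:,2]+_V[3]*r6[:,2]+_V[4]*r2[:,1]+_V[5]*r3[:,1]
    return p,r6@_rz(np.pi-q[6])
def ik(p,Rw,q0,m=0.03,n=60):
    """clipped damped Gauss-Newton, minimal joint change"""
    M=Rw.as_matrix(); q=np.clip(q0,LO+m,HI-m)
    def err(q):
        a,b=fkm(q);D=b.T@M
        return np.r_[p-a,.3*b@(np.array([D[2,1]-D[1,2],D[0,2]-D[2,0],D[1,0]-D[0,1]])*.5)], np.trace(D)
    for i in range(n):
        e,tr=err(q)
        if np.linalg.norm(e)<3e-4 and tr>2: break
        J=np.stack([(err(q+1e-5*u)[0]-e)/1e-5 for u in np.eye(7)],1)
        free=np.ones(7,bool)
        for _ in range(3):
            Jf=J*free
            dq=-Jf.T@np.linalg.solve(Jf@Jf.T+1e-5*np.eye(6),e); s=max(1,np.abs(dq).max()/.3); dq/=s
            nf=free&~(((q+dq>HI-m+1e-6)|(q+dq<LO+m-1e-6)))
            if (nf==free).all(): break
            free=nf
        q=np.clip(q+dq,LO+m,HI-m)
    e,tr=err(q)
    return q,np.linalg.norm(e[:3]),(np.linalg.norm(e[3:])/.3 if tr>1 else 3)
E
cat > scan.py <<'E'
from h import *
import sys
rng=np.random.default_rng(0)
cur=bot.sense()["joint_pos"]
for flip in (False,True):
  for tilt in np.deg2rad([0,10,20,30]):
    ok=[];reach=0
    for k in range(20):
        q0=np.r_[rng.uniform(-1.5,1.5),rng.uniform(-.2,.8),rng.uniform(-1.2,1.2),2.2,rng.uniform(-1,4),.5,rng.uniform(-2.5,2.5)] if k else cur
        q,e,a=ik(*grip_pose(0,0,.06,tilt,flip),q0)
        if e>1e-3 or a>.01: continue
        reach+=1
        qs=[q];good=True
        for (o,t,b) in [(0,0,0),(.019,0,0),(.019,.4,0),(.018,.8,0),(.016,1.2,0),(.016,1.2,.06)]:
            q,e,a=ik(*grip_pose(o,t,b,tilt,flip),q)
            if e>1e-3 or a>.01: good=False;break
            qs.append(q)
        if good: ok.append((np.abs(qs[0]-cur).max(),np.array(qs)))
    print(flip,np.rad2deg(tilt).round(),reach,len(ok),flush=True)
    if ok:
        ok.sort(key=lambda t:t[0]); print(ok[0][1][[0,1,2,5]].round(2),flush=True)
E
time OMP_NUM_THREADS=1 timeout 400 python3 scan.py
```

```text
4
False 0.0 6 6
[[-0.57  0.4   0.86  2.   -0.38  0.91  2.08]
 [-0.5   0.49  0.78  2.05 -0.48  0.79  2.16]
 [-0.53  0.45  0.81  2.06 -0.45  0.82  2.14]
 [ 0.32  0.41  0.16  2.12 -0.93  0.84  1.71]]
False 10.0 4 4
[[-0.49  0.24  0.71  2.14 -0.31  0.66  2.01]
 [-0.39  0.37  0.62  2.17 -0.48  0.54  2.16]
 [-0.43  0.32  0.66  2.18 -0.43  0.57  2.12]
 [ 0.37  0.32  0.02  2.22 -0.94  0.58  1.66]]
False 20.0 9 9
[[-0.66  0.17  0.91  2.3  -0.51  0.44  2.23]
 [-0.43  0.32  0.66  2.3  -0.86  0.35  2.55]
 [-0.5   0.28  0.75  2.31 -0.77  0.37  2.47]
 [ 0.43  0.26 -0.16  2.31 -0.95  0.3   1.59]]
False 30.0 5 1
[[ 1.2   0.25 -1.11  2.36  0.77  0.2   1.03]
 [ 0.91  0.39 -0.87  2.35  1.58  0.21  0.22]
 [ 1.    0.35 -0.96  2.35  1.36  0.21  0.44]
 [ 0.91  0.33 -0.85  2.36  1.36  0.16 -0.77]]
True 0.0 5 5
[[-0.74  0.53  1.15  2.   -0.59  0.99 -0.85]
 [-0.66  0.6   1.04  2.05 -0.69  0.88 -0.78]
 [-0.69  0.57  1.08  2.06 -0.65  0.9  -0.8 ]
 [ 0.36  0.41  0.12  2.12 -0.91  0.82 -1.44]]
True 10.0 4 4
[[-0.39  0.23  0.59  2.14 -0.26  0.66 -1.18]
 [-0.32  0.35  0.52  2.17 -0.41  0.53 -1.05]
 [-0.35  0.31  0.55  2.18 -0.37  0.56 -1.08]
 [ 0.46  0.33 -0.09  2.21 -0.89  0.55 -1.52]]
True 20.0 3 3
[[-0.04  0.13  0.19  2.27 -0.21  0.4  -1.23]
 [ 0.02  0.27  0.13  2.28 -0.34  0.26 -1.1 ]
 [-0.01  0.23  0.16  2.29 -0.31  0.3  -1.13]
 [ 0.49  0.27 -0.23  2.3  -0.9   0.29 -1.6 ]]
True 30.0 3 0bash: kill: (-721) - No such process

real	0m17.071s
user	0m15.623s
sys	0m0.196s
```

Model fitted to 0.1 mm. A 30° tilt sits at the joint limits. A 15° tilt in the bar's plane still grips the bar's flat faces and is reachable, so I'll back off to that.

Call:
apply_moves:
  increments:
    - [[0,0,-0.04,0.04,0,0,-1],[0,0,-0.08,0.083,0,0,-1],[0,0,-0.08,0.083,0,0,-1],[0,0,-0.08,0.083,0,0,-1]]

```text
clock: 2.95
tool_pos: [0.4547, -0.0861, 0.1965]
orientation: [0.691, 0.711, 0.098, 0.079]
wrist_force: [0.4, -0.2, -0.2]
opening: 1.0
```

Run:
```python
from h import *
s=bot.sense(); print(s["joint_pos"].round(3),s["tool_pos"],s["orientation"],fkm(s["joint_pos"])[0])
q=s["joint_pos"]
for b in (.06,0):
    p,Rw=grip_pose(0,0,b,np.deg2rad(15)); print(p,to_moves(p,Rw)); q,e,a=ik(p,Rw,q); print(q.round(2),e,a)
```

```text
[-0.747  0.004  0.908  2.24  -0.118  0.659  1.844] [ 0.45465575 -0.08608099  0.19653233] [0.6914985  0.71133191 0.09780206 0.07919277] [ 0.45467464 -0.08600936  0.19661544]
[ 0.49192113 -0.09785276  0.15189274] [-0.0279  0.0494  0.1042 -0.0034 -0.0081  0.0024]
[-0.67  0.23  0.93  2.23 -0.46  0.57  2.18] 2.204590665419912e-07 2.0256371855929778e-07
[ 0.50744791 -0.09758179  0.09393719] [-0.0309  0.0506  0.2242 -0.0034 -0.0081  0.0024]
[-0.5   0.36  0.75  2.24 -0.71  0.47  2.4 ] 0.0002280094960533574 0.00020702241017866985
```

Call:
apply_moves:
  increments:
    - [[-0.014,0.025,0.05,0,-0.004,0,-1],[-0.028,0.0495,0.104,-0.0034,-0.0081,0.0024,-1],[-0.028,0.0495,0.104,-0.0034,-0.0081,0.0024,-1],[-0.028,0.0495,0.104,-0.0034,-0.0081,0.0024,-1]]

```text
clock: 3.45
tool_pos: [0.4903, -0.0986, 0.1518]
orientation: [0.696, 0.707, 0.092, 0.091]
wrist_force: [0.6, 0.4, -0.0]
opening: 1.002
```

Run:
```python
from h import *
import cv2
s=bot.sense(); print(s["joint_pos"].round(3),s["tool_pos"],s["wrist_force"])
p,Rw=grip_pose(0,0,0,np.deg2rad(15)); print(p, to_moves(p,Rw))
c=np.array([-.123,0,.112]); bx=np.array([.866,0,.5])
pts=[c+AX*.0155+bx*i*.017+np.array([0,j*.006,0]) for i in(-1,1) for j in (-1,1)]
pr=proj("wrist",st(POSE,pts)); print(pr)
im=bot.read_camera("wrist")[:,:,::-1].copy()
cv2.imwrite("pics/w2.png",im)
f=2.3
o=cv2.resize(im[130:390,170:490],None,fx=f,fy=f,interpolation=cv2.INTER_CUBIC)
for q in pr: cv2.circle(o,tuple(int(v) for v in ((q-[170,130]+.5)*f).round()),2,(0,0,255),-1)
cv2.imwrite("pics/w2m.png",o)
```

```text
[-0.644  0.216  0.893  2.227 -0.434  0.564  2.147] [ 0.4903262  -0.09855104  0.15178582] [ 0.59929064  0.39917014 -0.02470907]
[ 0.50744791 -0.09758179  0.09393719] [ 1.400e-03  3.500e-03  1.206e-01 -9.000e-04  1.000e-04 -6.000e-04]
[[315.41026919 202.9899514 ]
 [335.83323178 202.95143763]
 [315.64460922 259.80909303]
 [335.72552025 259.75691777]]
```

View pics/w2m.png

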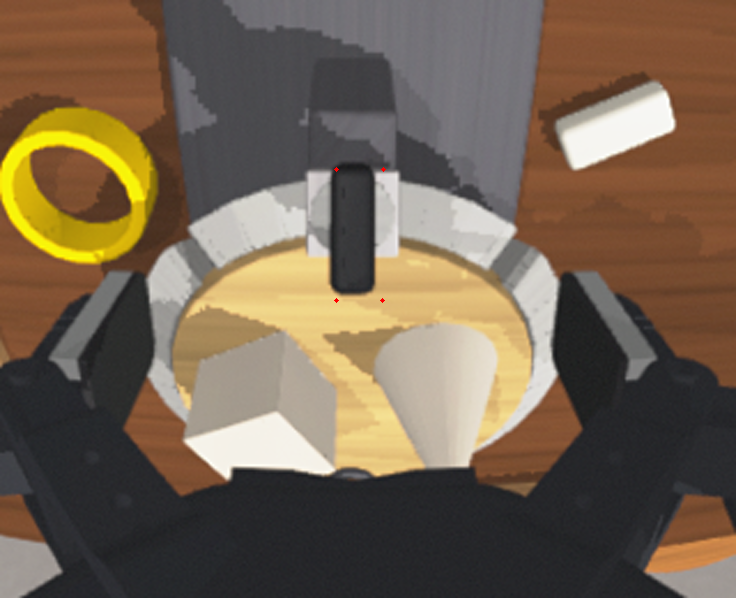

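The wrist picture shows the bar at x≈353, y≈165–293 in the crop. My model points lie about 1.6 mm to the right and below, so I'll shift by that, descend and close.

Call:
apply_moves:
  increments:
    - [[-0.002,0.0005,0.04,0,0,0,-0.6],[-0.002,0.0005,0.08,0,0,0,-0.6],[-0.002,0.0005,0.12,0,0,0,-0.6],[-0.002,0.0005,0.12,0,0,0,-0.6],[-0.002,0.0005,0.12,0,0,0,0.5],[-0.002,0.0005,0.12,0,0,0,1],[-0.002,0.0005,0.12,0,0,0,1],[-0.002,0.0005,0.12,0,0,0,1],[-0.002,0.0005,0.12,0,0,0,1]]
  newtons: 60

```text
clock: 4.62
tool_pos: [0.5075, -0.0985, 0.0947]
orientation: [0.695, 0.707, 0.093, 0.091]
wrist_force: [-3.8, 0.9, 8.3]
opening: 0.133
```

Run:
```python
from h import *
import cv2
s=bot.sense(); print(s["joint_pos"].round(3),s["tool_pos"],s["wrist_force"],s["wrist_torque"],s["opening"])
print(to_moves(*grip_pose(0,0,0,np.deg2rad(15))))
im=bot.read_camera("wrist")[:,:,::-1]
cv2.imwrite("pics/w3.png",cv2.resize(im[130:390,170:490],None,fx=2.3,fy=2.3))
im=bot.read_camera("side")[:,:,::-1]
cv2.imwrite("pics/s3.png",cv2.resize(im[130:290,260:430],None,fx=3.5,fy=3.5))
```

```text
[-0.463  0.353  0.712  2.238 -0.676  0.459  2.363] [ 0.50747834 -0.09854937  0.09474156] [-3.77028963  0.89704276  8.26517203] [0.23786587 0.46843398 0.02234103] 0.13310326407322998
[ 0.0019 -0.0004  0.0015 -0.0002 -0.0002 -0.0002]
```

View pics/w3.png

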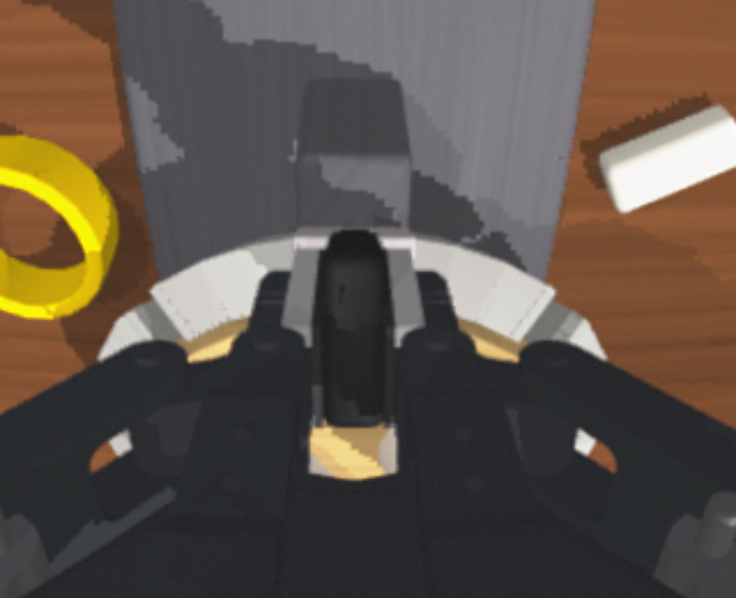

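View pics/s3.png

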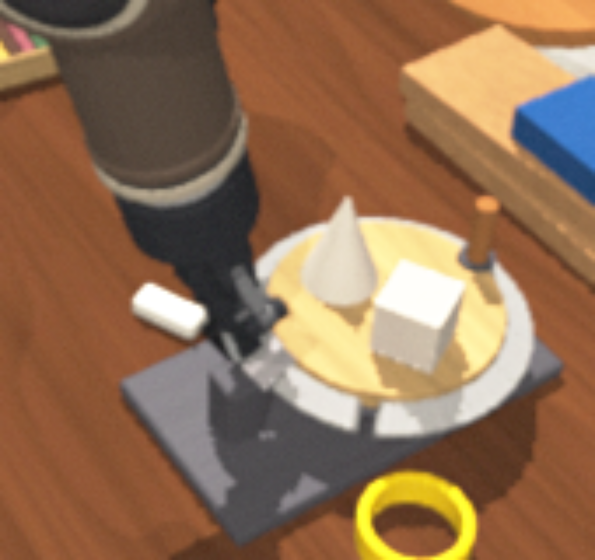

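The wrist picture shows the bar between the pads at (355,330), and the opening of 11.3 mm matches the 12 mm bar. Next I'll compute the pull and twist.

Run:
```python
from h import *
s=bot.sense(); p0=s["tool_pos"];R0=R.from_quat(s["orientation"])
A=R.from_euler('z',POSE[2]).apply(AX)
print("axis tool",R0.inv().apply(A), "pull .0195:",R0.inv().apply(A)*.0195/.5)
q=s["joint_pos"]
G=p0+R0.apply([0,0,-.0187])
for o,t in [(.01,0),(.0195,0),(.0195,.2),(.0195,.4),(.019,.6),(.019,.8),(.0185,1.0)]:
    Rw=R.from_rotvec(-A*t)*R0; p=G+A*o+Rw.apply([0,0,.0187])
    q,e,a=ik(p,Rw,q); print(o,t,to_moves(p,Rw,p0,R0),q.round(2),round(e,4))
```

```text
axis tool [ 6.00138590e-04 -2.59556474e-01 -9.65727745e-01] pull .0195: [ 2.34054050e-05 -1.01227025e-02 -3.76633820e-02]
0.01 0 [ 0.     -0.0052 -0.0193  0.      0.      0.    ] [-0.49  0.33  0.74  2.24 -0.64  0.47  2.34] 0.0
0.0195 0 [ 0.     -0.0101 -0.0377  0.      0.      0.    ] [-0.52  0.31  0.77  2.25 -0.61  0.49  2.31] 0.0
0.0195 0.2 [ 0.002  -0.0099 -0.0377 -0.      0.0165  0.0615] [-0.47  0.31  0.77  2.24 -0.71  0.53  2.24] 0.0
0.0195 0.4 [ 3.80e-03 -9.40e-03 -3.79e-02 -1.00e-04  3.30e-02  1.23e-01] [-0.43  0.32  0.77  2.24 -0.81  0.57  2.18] 0.0
0.019 0.6 [ 5.500e-03 -8.200e-03 -3.710e-02 -1.000e-04  4.960e-02  1.844e-01] [-0.39  0.33  0.77  2.25 -0.92  0.6   2.11] 0.0
0.019 0.8 [ 7.000e-03 -7.000e-03 -3.750e-02 -2.000e-04  6.610e-02  2.459e-01] [-0.19  0.3   0.56  2.25 -0.93  0.57  1.95] 0.0
0.0185 1.0 [ 8.200e-03 -5.300e-03 -3.690e-02 -2.000e-04  8.260e-02  3.074e-01] [ 0.07  0.28  0.28  2.26 -0.94  0.52  1.79] 0.0
```

Call:
apply_moves:
  increments:
    - [[0,-0.003,-0.012,0,0,0,1],[0,-0.007,-0.025,0,0,0,1],[0,-0.0101,-0.0377,0,0,0,1],[0,-0.0101,-0.0377,0,0,0,1],[0,-0.0101,-0.0377,0,0,0,1],[0.001,-0.01,-0.0377,0,0.008,0.031,1],[0.002,-0.0099,-0.0377,0,0.0165,0.0615,1],[0.002,-0.0099,-0.0377,0,0.0165,0.0615,1]]
  newtons: 80

```text
clock: 5.72
tool_pos: [0.498, -0.0978, 0.1112]
orientation: [0.758, 0.638, 0.119, 0.063]
wrist_force: [7.1, 1.4, -10.9]
opening: 0.131
```

```bash
cat > chk.py <<'E'
from h import *
s=bot.sense(); print(s["joint_pos"].round(3),s["opening"])
A=R.from_euler('z',POSE[2]).apply(AX)
p0=np.array([0.50747834,-0.09854937,0.09474156]);R0=R.from_quat([0.695,0.707,0.093,0.091])
Rn=R.from_quat(s["orientation"]); 
G0=p0+R0.apply([0,0,-.0187]);G=s["tool_pos"]+Rn.apply([0,0,-.0187])
print("out",(G-G0)@A,"lat",(G-G0)-A*((G-G0)@A),"twist",-(Rn*R0.inv()).as_rotvec()@A, "Fax",s["wrist_force"]@A,"F",s["wrist_force"],"Tax",s["wrist_torque"]@A,"T",s["wrist_torque"])
E
python3 chk.py
```

```text
[-0.473  0.317  0.77   2.24  -0.712  0.529  2.242] 0.1311930807169182
out 0.018965621813568048 lat [-1.88836536e-05 -4.93091797e-05 -1.13975757e-05] twist 0.2011025478859022 Fax -12.991880332000513 F [  7.09048879   1.41470331 -10.89440678] Tax -0.03980403895232491 T [ 0.04984322 -0.63979388 -0.02363458]
```

Axial load is 13 N and the torque is small, so the key is clear. I'll twist on.

Run:
```python
from h import *
s=bot.sense(); p0=s["tool_pos"];R0=R.from_quat(s["orientation"])
A=R.from_euler('z',POSE[2]).apply(AX)
q=s["joint_pos"]; G=p0+R0.apply([0,0,-.0187])
for t in [.15,.3,.45,.6,.75,.85]:
    Rw=R.from_rotvec(-A*t)*R0; p=G+A*.0005+Rw.apply([0,0,.0187])
    q,e,a=ik(p,Rw,q); print(t,to_moves(p,Rw,p0,R0).tolist(),q.round(2),round(e,4))
```

```text
0.15 [0.0015, -0.0002, -0.001, 0.0, 0.0124, 0.0461] [-0.44  0.32  0.77  2.24 -0.79  0.56  2.19] 0.0
0.3 [0.0029, 0.0002, -0.0011, 0.0001, 0.0248, 0.0922] [-0.41  0.33  0.77  2.24 -0.86  0.59  2.14] 0.0
0.45 [0.0042, 0.0007, -0.0012, 0.0001, 0.0372, 0.1383] [-0.38  0.33  0.77  2.25 -0.94  0.61  2.09] 0.0
0.6 [0.0055, 0.0014, -0.0014, 0.0001, 0.0496, 0.1844] [-0.23  0.31  0.61  2.25 -0.95  0.58  1.97] 0.0
0.75 [0.0066, 0.0022, -0.0016, 0.0001, 0.062, 0.2305] [-0.04  0.29  0.41  2.26 -0.96  0.55  1.85] 0.0
0.85 [0.0073, 0.0029, -0.0018, 0.0002, 0.0703, 0.2613] [ 0.1   0.28  0.26  2.26 -0.96  0.52  1.77] 0.0
```

Call:
apply_moves:
  increments:
    - [[0.0015,-0.0002,-0.001,0,0.0124,0.0461,1],[0.0029,0.0002,-0.0011,0,0.0248,0.0922,1],[0.0036,0.0004,-0.0011,0,0.031,0.115,1],[0.0042,0.0007,-0.0012,0,0.0372,0.1383,1],[0.0048,0.001,-0.0013,0,0.0434,0.161,1],[0.0055,0.0014,-0.0014,0,0.0496,0.1844,1],[0.0055,0.0014,-0.0014,0,0.0496,0.1844,1],[0.0055,0.0014,-0.0014,0,0.0496,0.1844,1]]

```text
clock: 6.72
tool_pos: [0.4989, -0.0953, 0.1122]
orientation: [0.897, 0.399, 0.19, -0.022]
wrist_force: [8.3, 0.3, -9.3]
opening: 0.129
```

```bash
python3 chk.py
```

```text
[-0.319  0.328  0.725  2.257 -0.997  0.619  2.02 ] 0.1287921294031662
out 0.019397821460773693 lat [-9.02570331e-05 -9.89485844e-05 -5.30988216e-05] twist 0.7991756132115961 Fax -12.163267728843499 F [ 8.2518298   0.32236632 -9.27821337] Tax 0.008585762919399177 T [-0.50102846 -0.45266924 -0.2838712 ]
```

Twist is 0.8, past the 0.4 needed to hold. I'll lower onto the collar and release.

Run:
```python
from h import *
s=bot.sense(); R0=R.from_quat(s["orientation"])
A=R.from_euler('z',POSE[2]).apply(AX)
print(R0.inv().apply(-A)*.0032/.5)
for P in []: pass
```

```text
[5.80905059e-06 1.66039205e-03 6.18086276e-03]
```

Call:
apply_moves:
  increments:
    - [[0,0.0017,0.0062,0,0,0,1],[0,0.0017,0.0062,0,0,0,1],[0,0.0017,0.0062,0,0,0,1]]

```text
clock: 7.1
tool_pos: [0.5005, -0.0953, 0.1095]
orientation: [0.897, 0.399, 0.19, -0.022]
wrist_force: [6.7, -0.2, -8.5]
opening: 0.127
```

```bash
python3 chk.py
```

```text
[-0.301  0.332  0.702  2.256 -1.002  0.612  2.023] 0.1272776280813644
out 0.016235983855817013 lat [-1.00954389e-04 -1.33692603e-04 -5.96240225e-05] twist 0.7992422804539612 Fax -10.712019970463308 F [ 6.72822676 -0.15856809 -8.48682056] Tax 0.018641864938546426 T [-0.44349457 -0.50636314 -0.23958819]
```

Call:
apply_moves:
  increments:
    - [[0,0.0005,0.002,0,0,0,1],[0,0.0005,0.002,0,0,0,1],[0,0.0005,0.002,0,0,0,-0.5],[0,0.0005,0.002,0,0,0,-0.5],[0,0.0005,0.002,0,0,0,-0.5],[0,0.0005,0.002,0,0,0,-0.5]]

```text
clock: 7.85
tool_pos: [0.5005, -0.0953, 0.1084]
orientation: [0.897, 0.399, 0.19, -0.023]
wrist_force: [-0.0, -0.2, 0.1]
opening: 0.752
```

```bash
python3 chk.py
python3 - <<'E'
from h import *
import cv2
im=bot.read_camera("wrist")[:,:,::-1]
cv2.imwrite("pics/w4.png",cv2.resize(im[130:390,170:490],None,fx=2.3,fy=2.3))
E
```

```text
[-0.293  0.334  0.693  2.256 -1.003  0.61   2.025] 0.7520450224840356
out 0.015265467386026048 lat [-0.00051536 -0.00010149 -0.00029852] twist 0.7997037224498698 Fax 0.12222091737087049 F [-0.00044826 -0.20781676  0.1387762 ] Tax 0.10113924185815737 T [-0.20342136  0.31138872  0.00249505]
```

View pics/w4.png

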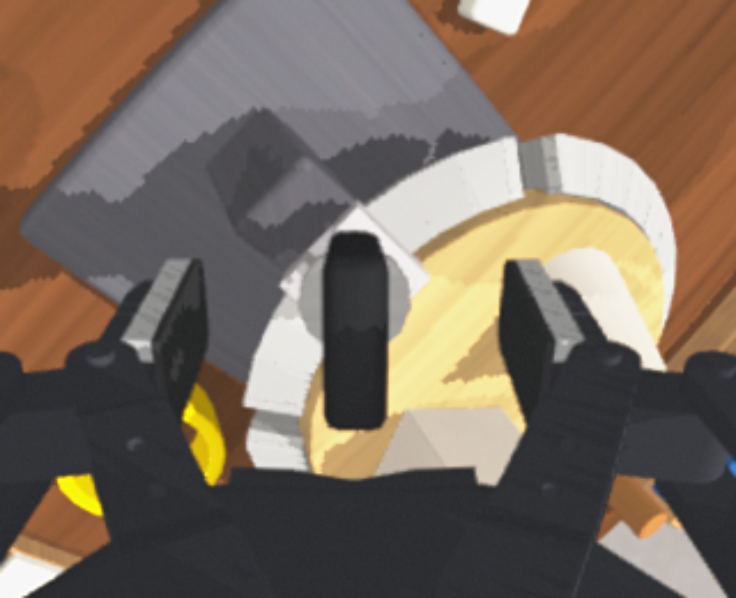

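The wrist picture shows the bar held out and twisted, centred at (355,330) between the open fingers, with the load off. I'll retreat and plan the peg.

```bash
cat >> h.py <<'E'
def peg_pose(th,zg=.098,flip=False,yawoff=0,pose=None):
    pose=POSE if pose is None else pose
    z=np.array([0,0,-1.]); x=np.array([0,1.,0])*(-1 if flip else 1)
    Rt=R.from_euler('z',th+pose[2]+yawoff)*R.from_matrix(np.stack([x,np.cross(z,x),z],1))
    return st(pose,[.078*np.cos(th),.078*np.sin(th),zg-.0187])[0],Rt
E
python3 - <<'E'
from h import *
s=bot.sense(); p0=s["tool_pos"];R0=R.from_quat(s["orientation"]); q0=s["joint_pos"]
Rw=R0; p=p0+R0.apply([0,0,-.09]); q0,e,a=ik(p,Rw,q0); print(p,q0.round(2),e)
for fl in (0,1):
  q=q0
  for th,zg in [(0,.2),(0,.1),(-.2,.1),(-.4,.1),(-.6,.1),(-.8,.1),(-.8,.2)]:
    P=peg_pose(th,zg,fl); q,e,a=ik(*P,q); print(fl,th,P[0].round(3),to_moves(*P,p,R0),q.round(2),round(e,4))
E
```

```text
[ 0.47157588 -0.11258176  0.19182514] [-0.45  0.12  0.87  2.22 -0.63  0.71  1.71] 1.0608065754786942e-06
0 0 [ 0.704 -0.094  0.181] [ 0.3013  0.3087  0.176   0.0783 -0.0977 -0.236 ] [-0.38  0.69  0.74  1.46 -0.48  1.18  2.02] 0.0
0 0 [ 0.704 -0.094  0.081] [ 0.2297  0.2865  0.3614  0.0783 -0.0977 -0.236 ] [-0.35  0.79  0.68  1.54 -0.55  1.02  2.07] 0.0001
0 -0.2 [ 0.702 -0.11   0.081] [ 0.2062  0.3058  0.3547  0.0674 -0.1039 -0.1731] [-0.35  0.8   0.73  1.53 -0.59  1.03  1.92] 0.0
0 -0.4 [ 0.698 -0.125  0.081] [ 0.1798  0.3199  0.3461  0.0563 -0.1093 -0.1103] [-0.35  0.82  0.77  1.54 -0.63  1.05  1.77] 0.0
0 -0.6 [ 0.691 -0.138  0.081] [ 0.1514  0.3282  0.3362  0.0449 -0.1139 -0.0474] [-0.36  0.83  0.82  1.56 -0.67  1.06  1.63] 0.0
0 -0.8 [ 0.681 -0.151  0.081] [ 0.1224  0.3304  0.3252  0.0333 -0.1177  0.0155] [-0.37  0.84  0.87  1.58 -0.71  1.06  1.48] 0.0
0 -0.8 [ 0.681 -0.151  0.181] [ 0.194   0.3526  0.1398  0.0333 -0.1177  0.0155] [-0.4   0.74  0.94  1.5  -0.62  1.22  1.42] 0.0001
1 0 [ 0.704 -0.094  0.181] [ 0.3013  0.3087  0.176  -0.1223 -0.098   0.7494] [-0.14  0.59  0.61  1.66 -0.93  1.07  2.47] 0.0
1 0 [ 0.704 -0.094  0.081] [ 0.2297  0.2865  0.3614 -0.1223 -0.098   0.7494] [-0.15  0.74  0.59  1.65 -0.93  1.01  2.48] 0.0
1 -0.2 [ 0.702 -0.11   0.081] [ 0.2062  0.3058  0.3547 -0.1376 -0.0893  0.8116] [-0.16  0.74  0.63  1.67 -0.98  0.99  2.34] 0.0
1 -0.4 [ 0.698 -0.125  0.081] [ 0.1798  0.3199  0.3461 -0.1534 -0.079   0.8735] [-0.13  0.71  0.61  1.7  -0.98  0.93  2.17] 0.0
1 -0.6 [ 0.691 -0.138  0.081] [ 0.1514  0.3282  0.3362 -0.1697 -0.0669  0.9353] [-0.11  0.69  0.58  1.74 -0.98  0.88  2.01] 0.0
1 -0.8 [ 0.681 -0.151  0.081] [ 0.1224  0.3304  0.3252  0.181   0.0512 -0.9665] [-0.09  0.66  0.56  1.78 -0.98  0.82  1.84] 0.0
1 -0.8 [ 0.681 -0.151  0.181] [ 0.194   0.3526  0.1398  0.181   0.0512 -0.9665] [-0.08  0.5   0.58  1.8  -0.97  0.87  1.84] 0.0
```

Call:
apply_moves:
  increments:
    - [[0,0,-0.06,0,0,0,-0.5],[0,0,-0.12,0,0,0,-0.5],[0,0,-0.18,0,0,0,-0.5],[0,0,-0.18,0,0,0,-0.5]]

```text
clock: 8.4
tool_pos: [0.4723, -0.1131, 0.1937]
orientation: [0.897, 0.399, 0.192, -0.022]
wrist_force: [-0.0, -0.1, -0.4]
opening: 0.744
```

Run:
```python
from h import *
import cv2
im=bot.read_camera("side")[:,:,::-1]
cv2.imwrite("pics/s4.png",cv2.resize(im[130:290,260:430],None,fx=3.5,fy=3.5))
s=bot.sense()
P=peg_pose(0,.215); print(P[0],to_moves(*P))
P=peg_pose(-.0,.235); print(to_moves(s["tool_pos"]+(P[0]-s["tool_pos"])*.5+[0,0,.02],P[1]))
```

```text
[ 0.70357812 -0.09415897  0.1963    ] [ 0.3099  0.3116  0.1502  0.0789 -0.0983 -0.2357]
[ 0.1766  0.1625  0.0196  0.0789 -0.0983 -0.2357]
```

View pics/s4.png

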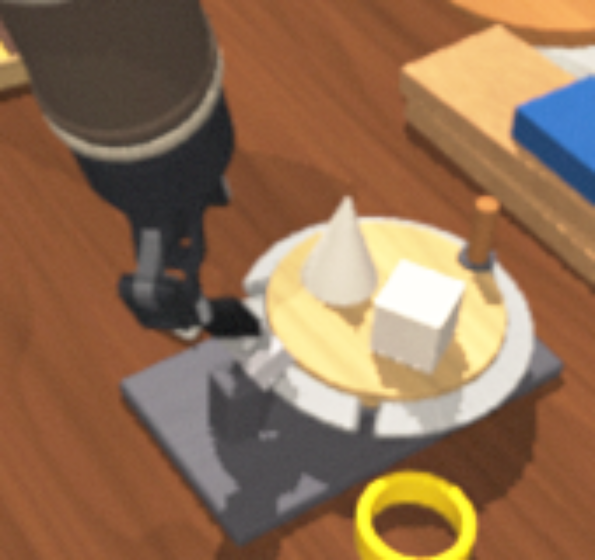

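The side picture shows the grip out and twisted at (235,318), with the plate unmoved. Now I'll move over to the peg.

Call:
apply_moves:
  increments:
    - [[0.04,0.03,-0.03,0.01,-0.01,-0.03,-0.5],[0.09,0.08,-0.02,0.03,-0.04,-0.09,-0.5],[0.135,0.12,0,0.05,-0.06,-0.15,-0.5],[0.177,0.163,0.02,0.07,-0.09,-0.2,-0.5],[0.22,0.21,0.06,0.0789,-0.0983,-0.2357,-0.5],[0.265,0.26,0.1,0.0789,-0.0983,-0.2357,-0.5],[0.31,0.3116,0.15,0.0789,-0.0983,-0.2357,-0.5],[0.31,0.3116,0.15,0.0789,-0.0983,-0.2357,-0.5],[0.31,0.3116,0.15,0.0789,-0.0983,-0.2357,-0.5]]

```text
clock: 9.57
tool_pos: [0.7022, -0.0947, 0.1931]
orientation: [0.701, 0.713, -0.002, -0.002]
wrist_force: [0.3, 0.2, -0.1]
opening: 0.751
```

Run:
```python
from h import *
import cv2
s=bot.sense(); print(s["joint_pos"].round(3),s["tool_pos"],s["wrist_force"])
P=peg_pose(0,.1); print(P[0], to_moves(*P))
pts=st(POSE,[[.078,0,.117],[.078,.008,.117],[.078,-.008,.117],[.078,0,.067]])
pr=proj("wrist",pts); print(pr)
im=bot.read_camera("wrist")[:,:,::-1].copy()
o=cv2.resize(im[130:390,170:490],None,fx=2.3,fy=2.3,interpolation=cv2.INTER_CUBIC)
for q in pr: cv2.circle(o,tuple(int(v) for v in ((q-[170,130]+.5)*2.3).round()),2,(0,0,255),-1)
cv2.imwrite("pics/w5.png",o)
```

```text
[-0.352  0.669  0.695  1.438 -0.439  1.199  1.987] [ 0.70219876 -0.09473431  0.1930813 ] [ 0.32664026  0.21294356 -0.06538349]
[ 0.70357812 -0.09415897  0.0813    ] [ 1.200e-03  4.000e-03  2.235e-01 -1.700e-03  1.000e-04 -3.000e-04]
[[325.06088948 211.65097936]
 [335.79233499 211.63224327]
 [314.32563033 211.65932359]
 [324.76862863 194.0719848 ]]
```

View pics/w5.png

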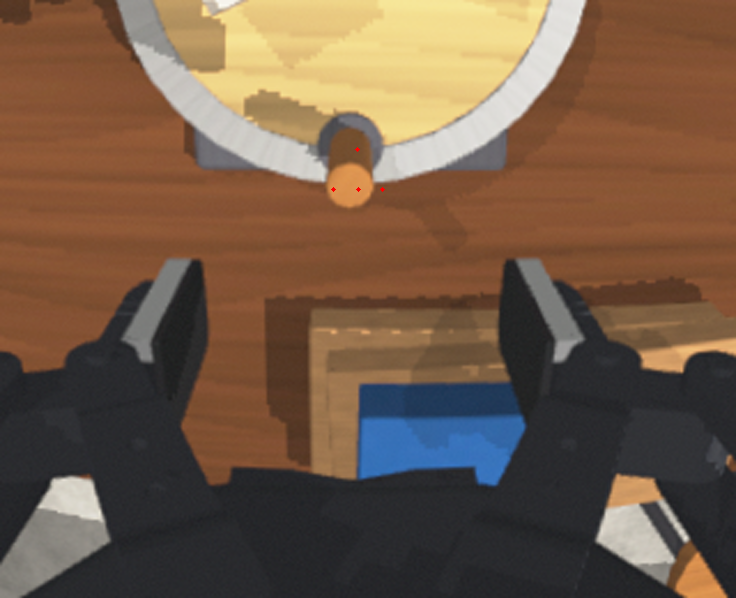

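The wrist picture shows the peg top at (350,186) against the model's (358,188), about 2.5 mm towards -y. I'll update the stand pose using the wrist camera and descend onto the peg.

```bash
echo "POSE=np.array([0.6243,-0.0976,0.01745])" >> h.py
python3 - <<'E'
from h import *
s=bot.sense(); P=peg_pose(0,.098); print(P[0], to_moves(*P))
p0,R0=P
for t in (-.1,-.2,-.3,-.4,-.5,-.6,-.7,-.8): print(t,to_moves(*peg_pose(t,.098),p0,R0).tolist())
E
```

```text
[ 0.70228812 -0.09623897  0.0793    ] [-2.400e-03  1.100e-03  2.296e-01 -1.300e-03  1.000e-04 -4.000e-04]
-0.1 [-0.0156, -0.0008, 0.0, 0.0, 0.0, 0.0318]
-0.2 [-0.031, -0.0031, 0.0, 0.0, 0.0, 0.0637]
-0.3 [-0.0461, -0.007, 0.0, 0.0, 0.0, 0.0955]
-0.4 [-0.0607, -0.0123, 0.0, 0.0, 0.0, 0.1273]
-0.5 [-0.0748, -0.0191, 0.0, 0.0, 0.0, 0.1592]
-0.6 [-0.0881, -0.0272, 0.0, 0.0, 0.0, 0.191]
-0.7 [-0.1005, -0.0367, 0.0, 0.0, 0.0, 0.2228]
-0.8 [-0.1119, -0.0473, 0.0, 0.0, 0.0, 0.2546]
```

Call:
apply_moves:
  increments:
    - [[-0.0024,0.001,0.06,-0.0013,0,0,-0.5],[-0.0024,0.001,0.12,-0.0013,0,0,-0.5],[-0.0024,0.001,0.18,-0.0013,0,0,-0.5],[-0.0024,0.001,0.2296,-0.0013,0,0,-0.5],[-0.0024,0.001,0.2296,-0.0013,0,0,-0.5],[-0.0024,0.001,0.2296,-0.0013,0,0,0],[-0.0024,0.001,0.2296,-0.0013,0,0,0.4],[-0.0024,0.001,0.2296,-0.0013,0,0,0.7],[-0.0024,0.001,0.2296,-0.0013,0,0,1],[-0.0024,0.001,0.2296,-0.0013,0,0,1],[-0.0024,0.001,0.2296,-0.0013,0,0,1]]
  newtons: 20

```text
clock: 11.0
tool_pos: [0.704, -0.096, 0.0817]
orientation: [0.701, 0.713, 0.001, 0.002]
wrist_force: [-0.9, 0.0, 6.4]
opening: 0.181
```

Run:
```python
from h import *
import cv2
s=bot.sense(); print(s["tool_pos"],s["wrist_force"],s["opening"]*85, to_moves(*peg_pose(0,.098)))
im=bot.read_camera("wrist")[:,:,::-1].copy()
cv2.imwrite("pics/w6.png",cv2.resize(im[130:390,170:490],None,fx=2.3,fy=2.3))
p0=s["tool_pos"];R0=R.from_quat(s["orientation"])
for t in (-.1,-.2,-.3,-.4,-.5,-.6,-.7,-.8): print(t,to_moves(*peg_pose(t,.098),p0,R0).tolist())
```

```text
[ 0.7039718  -0.09596248  0.08170828] [-0.87473391  0.02360696  6.43552514] 15.414497389747678 [-0.0005 -0.0034  0.0048  0.0011  0.0003 -0.0002]
-0.1 [-0.0161, -0.0042, 0.0048, 0.0011, 0.0002, 0.0316]
-0.2 [-0.0315, -0.0065, 0.0048, 0.0011, 0.0002, 0.0634]
-0.3 [-0.0466, -0.0103, 0.0048, 0.0011, 0.0001, 0.0953]
-0.4 [-0.0612, -0.0157, 0.0048, 0.0011, 0.0, 0.1271]
-0.5 [-0.0753, -0.0224, 0.0048, 0.0011, -0.0, 0.1589]
-0.6 [-0.0886, -0.0306, 0.0048, 0.0011, -0.0001, 0.1908]
-0.7 [-0.101, -0.04, 0.0048, 0.0011, -0.0001, 0.2226]
-0.8 [-0.1124, -0.0506, 0.0047, 0.0011, -0.0002, 0.2544]
```

View pics/w6.png

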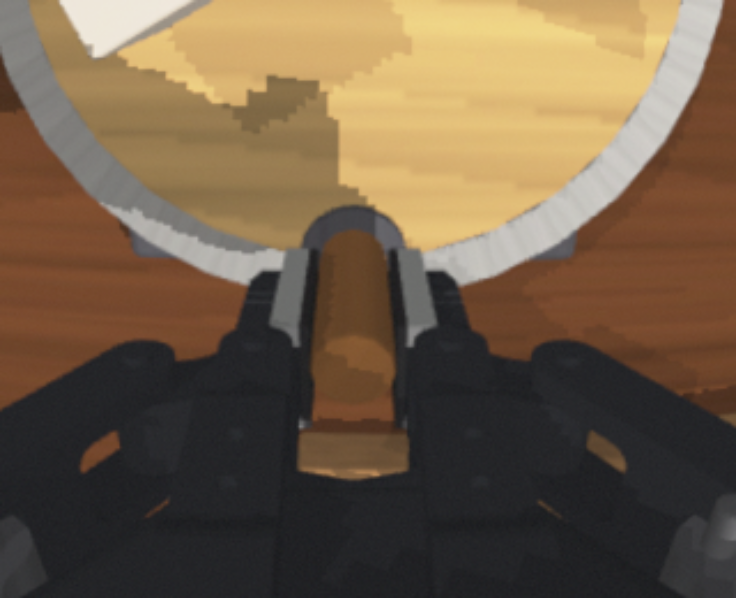

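The wrist picture shows the peg held between the pads at (355,320), with an opening of 15.4 mm. I'll sweep the arc to -0.8, relieving z slightly.

Call:
apply_moves:
  increments:
    - [[-0.0156,-0.0008,-0.004,0,0,0.0318,1],[-0.031,-0.0031,-0.004,0,0,0.0637,1],[-0.0461,-0.007,-0.004,0,0,0.0955,1],[-0.0607,-0.0123,-0.004,0,0,0.1273,1],[-0.0748,-0.0191,-0.004,0,0,0.1592,1],[-0.0881,-0.0272,-0.004,0,0,0.191,1],[-0.1005,-0.0367,-0.004,0,0,0.2228,1],[-0.1119,-0.0473,-0.004,0,0,0.2546,1],[-0.1119,-0.0473,-0.004,0,0,0.2546,1],[-0.1119,-0.0473,-0.004,0,0,0.2546,1],[-0.1119,-0.0473,-0.004,0,0,0.2546,1]]

```text
clock: 12.42
tool_pos: [0.6807, -0.1525, 0.0819]
orientation: [0.923, 0.384, 0.0, 0.001]
wrist_force: [3.1, -4.4, -9.5]
opening: 0.182
```

Run:
```python
from h import *
import cv2
s=bot.sense(); print(s["joint_pos"].round(2),s["tool_pos"],s["wrist_force"],s["opening"]*85, to_moves(*peg_pose(-.8,.098)))
d=s["tool_pos"][:2]-POSE[:2]; print("ang",np.arctan2(d[1],d[0])-POSE[2],np.hypot(*d), R.from_quat(s["orientation"]).as_matrix()[:,0])
for n in("top","side"):
    im=bot.read_camera(n)[:,:,::-1]; cv2.imwrite(f"pics/{n}7.png",im)
t=cv2.imread("pics/top7.png");cv2.imwrite("pics/t7c.png",cv2.resize(t[120:245,300:440],None,fx=5,fy=4.8,interpolation=cv2.INTER_CUBIC))
```

```text
[-0.35  0.82  0.83  1.58 -0.67  1.05  1.45] [ 0.68070481 -0.15248948  0.08188181] [ 3.1146774  -4.391023   -9.45545923] 15.495099574865904 [-0.0017 -0.0014  0.0052  0.0007  0.      0.0002]
ang -0.7892334750996101 0.07870424233620901 [ 7.04609267e-01  7.09595502e-01 -6.87180861e-05]
```

View pics/t7c.png

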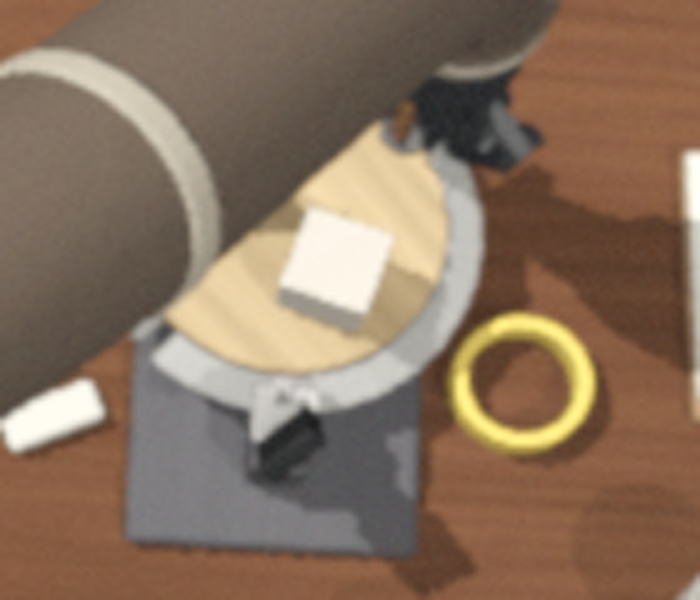

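The top picture shows the peg turned towards the pad at (400,120) and a notch now at (155,335), so the right-hand notch is at the plunger. I'll open, rise and check the angle.

Call:
apply_moves:
  increments:
    - [[0,0,0,0,0,0,0.4],[0,0,0,0,0,0,-0.2],[0,0,0,0,0,0,-0.5],[0,0,0,0,0,0,-0.5],[0,0,-0.06,0,0,0,-0.5],[0,0,-0.14,0,0,0,-0.5],[0,0,-0.24,0,0,0,-0.5],[0,0,-0.24,0,0,0,-0.5]]

```text
clock: 13.52
tool_pos: [0.6822, -0.1534, 0.2071]
orientation: [0.923, 0.384, 0.004, 0.003]
wrist_force: [-0.7, -0.4, -0.6]
opening: 0.752
```

Run:
```python
from h import *
import cv2
s=bot.sense(); print(s["joint_pos"].round(3),s["tool_pos"],s["wrist_force"])
pts=st(POSE,[[.078*np.cos(t),.078*np.sin(t),.117] for t in (-.75,-.8,-.85)])
pr=proj("wrist",pts); print(pr)
im=bot.read_camera("wrist")[:,:,::-1].copy()
o=cv2.resize(im[130:390,170:490],None,fx=2.3,fy=2.3,interpolation=cv2.INTER_CUBIC)
for q in pr: cv2.circle(o,tuple(int(v) for v in ((q-[170,130]+.5)*2.3).round()),2,(0,0,255),-1)
cv2.imwrite("pics/w8.png",o)
cv2.imwrite("pics/s8.png",cv2.resize(bot.read_camera("side")[170:290,285:430,::-1],None,fx=5,fy=5,interpolation=cv2.INTER_CUBIC))
```

```text
[-0.387  0.702  0.914  1.473 -0.573  1.239  1.383] [ 0.68224429 -0.1534184   0.20714387] [-0.66005429 -0.39783008 -0.59235112]
[[327.53399137 198.69452608]
 [322.55435958 198.8262397 ]
 [317.57393935 198.71954552]]
```

View pics/w8.png

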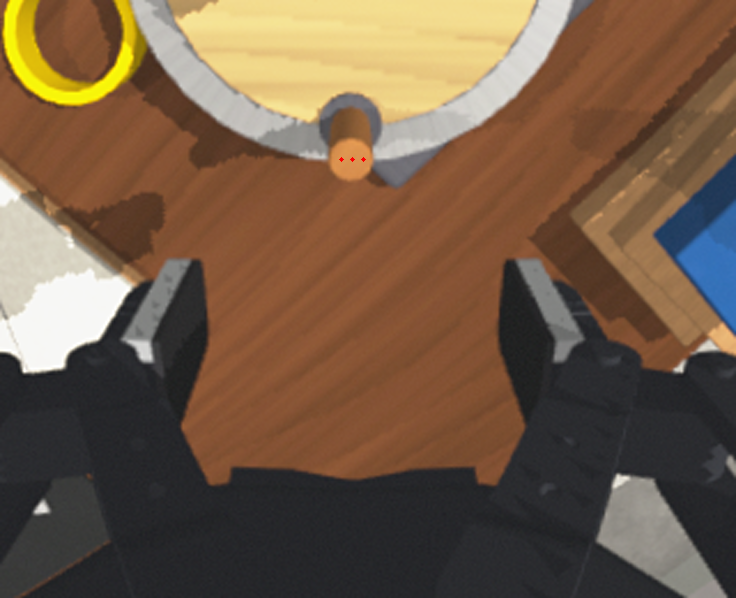

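View pics/s8.png

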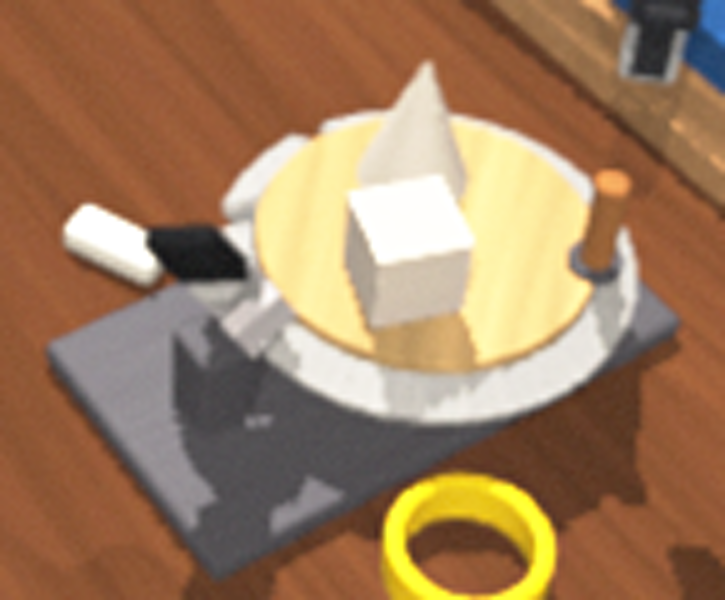

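Run:
```python
from h import *
O=[0.62559,-0.09552,0.01745]
for t in (-.7,-.75,-.8,-.85): print(t,((proj("side",st(O,[.078*np.cos(t),.078*np.sin(t),.117]))[0]-[285,170])+.5)*5)
s=bot.sense();tilt=np.deg2rad(15)
q=s["joint_pos"]
for tw in (.8,):
  for b in (.09,.05,0):
    P=grip_pose(.016,tw,b,tilt); q,e,a=ik(*P,q); print(b,P[0],to_moves(*P),q.round(2),e)
print(to_moves([.58,-.13,.25],R.from_quat(s["orientation"])))
```

```text
-0.7 [614.22818382 173.36884578]
-0.75 [614.2421187  179.44829688]
-0.8 [613.81062457 185.50696985]
-0.85 [612.93066152 191.52889992]
0.09 [ 0.47025362 -0.11352834  0.19192846] [-0.2422 -0.3524  0.0205 -0.033   0.1174 -0.0155] [-0.51  0.12  0.94  2.23 -0.65  0.72  1.73] 8.823583904952165e-05
0.05 [ 0.48319405 -0.10587476  0.15486139] [-0.2133 -0.345   0.0947 -0.033   0.1174 -0.0155] [-0.45  0.23  0.89  2.25 -0.84  0.69  1.9 ] 4.5692898377793464e-05
0 [ 0.4993696  -0.09630778  0.10852755] [-0.177  -0.3358  0.1875 -0.033   0.1174 -0.0155] [-0.18  0.31  0.55  2.25 -0.94  0.56  1.96] 5.058054864992486e-06
[-0.1106 -0.1733 -0.095   0.      0.      0.    ]
```

The wrist camera puts the plate at about -0.80 and the side camera at about -0.78, both within the 0.05 capture. Now back to the grip.

Run:
```python
from h import *
s=bot.sense(); Rw=R.from_quat([0.897,0.399,0.19,-0.0225])
print(to_moves([.4723,-.1131,.1937],Rw), to_moves([.58,-.13,.23],Rw))
```

```text
[-0.2387 -0.3501  0.017  -0.0327  0.1174 -0.0154] [-0.1106 -0.1734 -0.055  -0.0327  0.1174 -0.0154]
```

Call:
apply_moves:
  increments:
    - [[-0.03,-0.04,-0.04,0,0,0,-0.5],[-0.07,-0.1,-0.055,-0.01,0.03,-0.004,-0.5],[-0.11,-0.173,-0.055,-0.02,0.07,-0.008,-0.5],[-0.15,-0.23,-0.04,-0.03,0.1,-0.012,-0.5],[-0.19,-0.29,-0.02,-0.0327,0.1174,-0.0154,-0.5],[-0.239,-0.35,0,-0.0327,0.1174,-0.0154,-0.5],[-0.2387,-0.3501,0.017,-0.0327,0.1174,-0.0154,-0.5],[-0.2387,-0.3501,0.017,-0.0327,0.1174,-0.0154,-0.5],[-0.2387,-0.3501,0.017,-0.0327,0.1174,-0.0154,-0.5]]

```text
clock: 14.75
tool_pos: [0.4723, -0.1132, 0.1933]
orientation: [0.897, 0.399, 0.189, -0.022]
wrist_force: [0.9, 0.4, -0.7]
opening: 0.749
```

Run:
```python
from h import *
import cv2
s=bot.sense(); print(s["joint_pos"].round(3),s["tool_pos"],s["wrist_force"])
Rw=R.from_quat([0.897,0.399,0.19,-0.0225]);print(to_moves([.5005,-.0953,.1084],Rw))
P=grip_pose(.016,.8,0,np.deg2rad(15)); print(to_moves(*P))
im=bot.read_camera("wrist")[:,:,::-1].copy()
cv2.imwrite("pics/w9.png",cv2.resize(im[130:390,170:490],None,fx=2.3,fy=2.3,interpolation=cv2.INTER_CUBIC))
```

```text
[-0.512  0.123  0.948  2.219 -0.644  0.726  1.721] [ 0.47234441 -0.1132487   0.19326493] [ 0.91247759  0.3623784  -0.67440528]
[-8.000e-04 -2.500e-03  1.824e-01 -1.000e-04  7.000e-04  0.000e+00]
[-0.0035 -0.0027  0.181  -0.0004  0.0007 -0.0002]
```

View pics/w9.png

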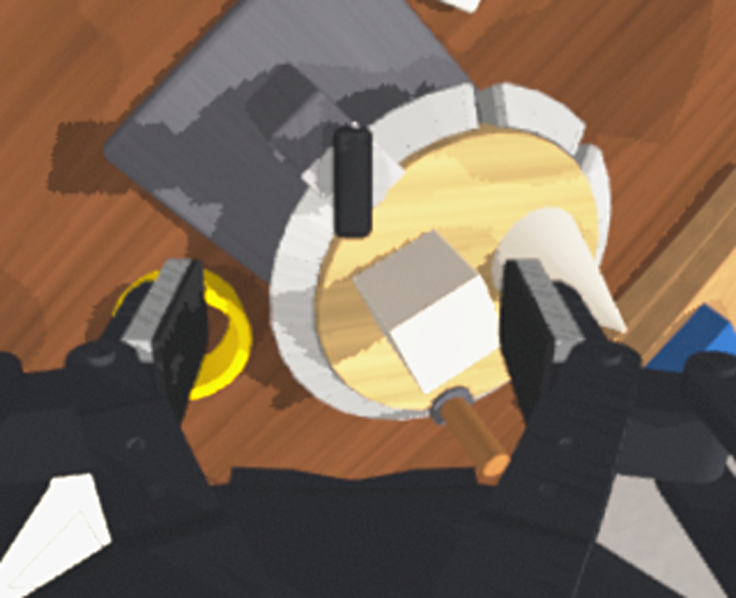

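Run:
```python
from h import *
import cv2
def back(n,uv,z):
    c=bot.get_calibration(n);E=c["extrinsics"];K=c["mtx"]
    d=E[:3,:3]@np.array([(uv[0]-K[0,2])/K[0,0],-(uv[1]-K[1,2])/K[1,1],-1.]); return E[:3,3]+d*(z-E[2,3])/d[2]
# side crop s8 cube top corners
O=np.array([0.62559,-0.09552,0.01745])
for u,v in [(348,195),(440,178),(473,240),(372,265)]:
    P=back("side",(u/5-.5+285,v/5-.5+170),.109); print("cube",P.round(4))
Rw=R.from_quat([0.897,0.399,0.19,-0.0225]);T=np.array([.5005,-.0953,.1084])
for x in (-.057,-.047,-.03,0,.03,.047,.057):
    for z in (0,-.06): print(x,z,(T+Rw.apply([x,0.0,z])).round(3),(T+Rw.apply([x,.011,z])).round(3))
```

```text
cube [ 0.5817 -0.0884  0.109 ]
cube [ 0.6234 -0.1009  0.109 ]
cube [ 0.6124 -0.1391  0.109 ]
cube [ 0.5661 -0.1285  0.109 ]
-0.057 0 [ 0.466 -0.136  0.088] [ 0.474 -0.143  0.089]
-0.057 -0.06 [ 0.446 -0.147  0.144] [ 0.454 -0.155  0.145]
-0.047 0 [ 0.472 -0.129  0.092] [ 0.48  -0.136  0.093]
-0.047 -0.06 [ 0.452 -0.14   0.147] [ 0.46  -0.148  0.148]
-0.03 0 [ 0.482 -0.117  0.098] [ 0.49  -0.124  0.099]
-0.03 -0.06 [ 0.463 -0.128  0.153] [ 0.471 -0.136  0.154]
0 0 [ 0.5   -0.095  0.108] [ 0.508 -0.103  0.11 ]
0 -0.06 [ 0.481 -0.107  0.164] [ 0.489 -0.114  0.165]
0.03 0 [ 0.519 -0.074  0.119] [ 0.527 -0.082  0.12 ]
0.03 -0.06 [ 0.499 -0.086  0.175] [ 0.507 -0.093  0.176]
0.047 0 [ 0.529 -0.062  0.125] [ 0.537 -0.07   0.126]
0.047 -0.06 [ 0.51  -0.074  0.181] [ 0.518 -0.081  0.182]
0.057 0 [ 0.535 -0.055  0.129] [ 0.543 -0.062  0.13 ]
0.057 -0.06 [ 0.516 -0.067  0.184] [ 0.524 -0.074  0.186]
```

The wrist picture shows the bar centred between the fingers at (353,180), aligned, with the cube clear of the right finger by the computed positions. I'll descend and grip.

Call:
apply_moves:
  increments:
    - [[-0.001,-0.0025,0.06,0,0,0,-0.5],[-0.001,-0.0025,0.12,0,0,0,-0.5],[-0.001,-0.0025,0.181,0,0.0007,0,-0.5],[-0.001,-0.0025,0.181,0,0.0007,0,-0.5],[-0.001,-0.0025,0.181,0,0.0007,0,0],[-0.001,-0.0025,0.181,0,0.0007,0,0.6],[-0.001,-0.0025,0.181,0,0.0007,0,1],[-0.001,-0.0025,0.181,0,0.0007,0,1],[-0.001,-0.0025,0.181,0,0.0007,0,1],[-0.001,-0.0025,0.181,0,0.0007,0,1]]
  newtons: 60

```text
clock: 16.05
tool_pos: [0.5006, -0.0955, 0.1103]
orientation: [0.897, 0.398, 0.192, -0.023]
wrist_force: [-3.1, -0.7, 7.6]
opening: 0.132
```

```bash
python3 chk.py
python3 - <<'E'
from h import *
s=bot.sense(); p0=s["tool_pos"];R0=R.from_quat(s["orientation"])
A=R.from_euler('z',POSE[2]).apply(AX)
q=s["joint_pos"]; G=p0+R0.apply([0,0,-.0187])
print("axis",R0.inv().apply(A))
for t in [-.15,-.3,-.45,-.6,-.72,-.84]:
    Rw=R.from_rotvec(-A*t)*R0; p=G+A*.0005+Rw.apply([0,0,.0187])
    q,e,a=ik(p,Rw,q); print(t,to_moves(p,Rw,p0,R0).tolist(),q.round(2),round(e,4))
E
```

```text
[-0.343  0.344  0.76   2.258 -1.032  0.634  2.054] 0.13200758755308167
out 0.01691032450287582 lat [ 0.00029713 -0.00036196  0.00016787] twist 0.8016211887639286 Fax 8.156683512678272 F [-3.05684649 -0.71080146  7.6467636 ] Tax 0.10564236656756264 T [-0.13508672  0.56495914  0.04969636]
axis [ 0.00246472 -0.2588114  -0.96592473]
-0.15 [-0.0014, -0.0002, -0.001, 0.0001, -0.0124, -0.0461] [-0.37  0.34  0.75  2.25 -0.95  0.61  2.1 ] 0.0
-0.3 [-0.0029, 0.0001, -0.0011, 0.0002, -0.0247, -0.0922] [-0.4   0.33  0.76  2.24 -0.87  0.58  2.15] 0.0
-0.45 [-0.0042, 0.0006, -0.0012, 0.0004, -0.0371, -0.1384] [-0.43  0.32  0.76  2.24 -0.8   0.56  2.2 ] 0.0
-0.6 [-0.0055, 0.0013, -0.0014, 0.0005, -0.0494, -0.1845] [-0.46  0.32  0.76  2.24 -0.72  0.53  2.25] 0.0
-0.72 [-0.0064, 0.002, -0.0016, 0.0006, -0.0593, -0.2214] [-0.49  0.31  0.76  2.24 -0.66  0.5   2.29] 0.0
-0.84 [-0.0072, 0.0028, -0.0018, 0.0007, -0.0692, -0.2583] [-0.51  0.31  0.76  2.25 -0.6   0.47  2.33] 0.0
```

Call:
apply_moves:
  increments:
    - [[-0.0014,-0.0004,-0.002,0,-0.0124,-0.0461,1],[-0.0029,-0.0002,-0.002,0,-0.0247,-0.0922,1],[-0.0042,0.0003,-0.0022,0,-0.0371,-0.1384,1],[-0.0055,0.001,-0.0024,0.0005,-0.0494,-0.1845,1],[-0.0064,0.0017,-0.0026,0.0006,-0.0593,-0.2214,1],[-0.0072,0.0025,-0.0028,0.0007,-0.0685,-0.256,1],[-0.0072,0.0025,-0.0028,0.0007,-0.0685,-0.256,1],[-0.0072,0.0025,-0.0028,0.0007,-0.0685,-0.256,1]]

```text
clock: 17.05
tool_pos: [0.4993, -0.0987, 0.1098]
orientation: [0.685, 0.717, 0.09, 0.095]
wrist_force: [6.8, 0.2, -9.6]
opening: 0.133
```

```bash
python3 chk.py
python3 - <<'E'
from h import *
s=bot.sense();R0=R.from_quat(s["orientation"]);A=R.from_euler('z',POSE[2]).apply(AX)
print(R0.inv().apply(-A)*.016/.5,R0.inv().apply(A))
E
```

```text
[-0.519  0.312  0.768  2.247 -0.605  0.477  2.329] 0.1333415129604525
out 0.017184527996736337 lat [0.00035124 0.00012368 0.000204  ] twist -0.03000216740923762 Fax -11.723041580780148 F [ 6.80775702  0.17452468 -9.60498228] Tax -0.7225177543191388 T [ 0.35777018 -0.49710325 -0.63277232]
[-7.02056864e-05  8.28371518e-03  3.09091432e-02] [ 0.00219393 -0.2588661  -0.96591073]
```

Stop torque of 0.72 N m confirms the twist is back at 0. I'll ease off slightly, ride the plunger down with the spring, then release.

Call:
apply_moves:
  increments:
    - [[0,0,0,0,0.002,0.008,1],[0,0.002,0.0075,0,0.002,0.008,1],[0,0.004,0.015,0,0.002,0.008,1],[0,0.006,0.023,0,0.002,0.008,1],[0,0.008,0.029,0,0.002,0.008,1],[0,0.008,0.029,0,0.002,0.008,1],[0,0.008,0.029,0,0.002,0.008,1]]

```text
clock: 17.92
tool_pos: [0.5068, -0.0986, 0.0967]
orientation: [0.693, 0.709, 0.093, 0.091]
wrist_force: [5.5, 1.7, -3.8]
opening: 0.133
```

```bash
python3 chk.py
```

```text
[-0.469  0.349  0.72   2.238 -0.67   0.463  2.364] 0.13301406010802996
out 0.0020831710160104135 lat [ 3.21262432e-04 -6.67447857e-05  1.84780309e-04] twist -0.005982093693794281 Fax -6.097667427999034 F [ 5.52614989  1.67587117 -3.83405834] Tax -0.2425221958819989 T [ 0.38446046 -0.66449672 -0.06480026]
```

It went below 13 mm, so the plunger is in the notch. Opening.

Call:
apply_moves:
  increments:
    - [[0,0,0,0,0,0,0.5],[0,0,0,0,0,0,-0.4],[0,0,0,0,0,0,-0.6],[0,0,0,0,0,0,-0.6],[0,0,-0.06,0,0,0,-0.6],[0,0,-0.12,0,0,0,-0.6],[0,0,-0.12,0,0,0,-0.6]]

```text
clock: 18.8
tool_pos: [0.4913, -0.0991, 0.1559]
orientation: [0.693, 0.709, 0.094, 0.092]
wrist_force: [0.1, 0.3, -0.6]
opening: 0.801
```

Run:
```python
from h import *
import cv2
s=bot.sense(); print(s["joint_pos"].round(3),s["tool_pos"],s["wrist_force"])
c=np.array([-.123,0,.112]); bx=np.array([.866,0,.5])
f=2.3
im=bot.read_camera("wrist")[:,:,::-1].copy()
o=cv2.resize(im[130:390,170:490],None,fx=f,fy=f,interpolation=cv2.INTER_CUBIC)
for out,col in ((0,(0,0,255)),(.005,(0,255,0))):
    pts=[c+AX*(.0155+out)+bx*i*.017+np.array([0,j*.006,0]) for i in(-1,1) for j in (-1,1)]
    for q in proj("wrist",st(POSE,pts)): cv2.circle(o,tuple(int(v) for v in ((q-[170,130]+.5)*f).round()),2,col,-1)
cv2.imwrite("pics/w10.png",o)
cv2.imwrite("pics/s10.png",cv2.resize(bot.read_camera("side")[170:290,285:430,::-1],None,fx=5,fy=5,interpolation=cv2.INTER_CUBIC))
```

```text
[-0.665  0.212  0.919  2.223 -0.437  0.572  2.16 ] [ 0.49134003 -0.09905096  0.1559013 ] [ 0.124524    0.3126719  -0.59531341]
```

View pics/w10.png

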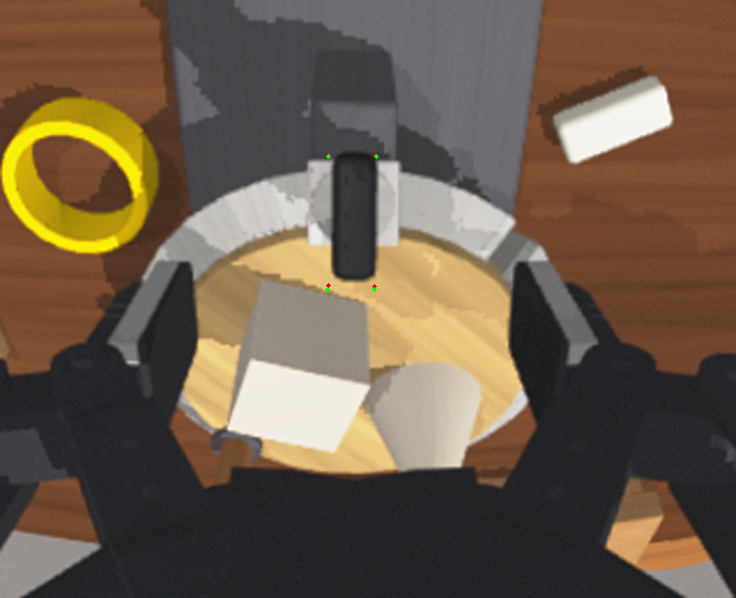

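View pics/s10.png

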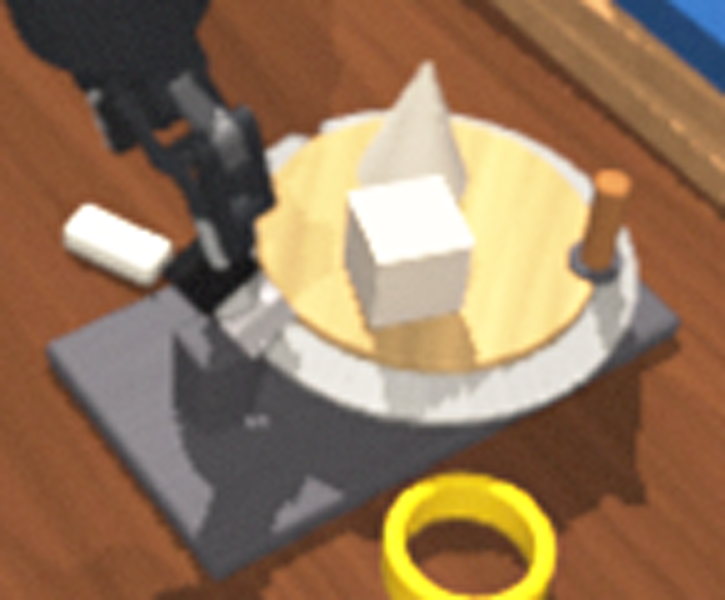

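Both pictures show the bar straight at (353,215) in the wrist view, and the plate held at the stop. I'll retreat clear and compare the plunger with the start picture.

Call:
apply_moves:
  increments:
    - [[0,0,-0.08,0,0,0,-0.6],[-0.03,-0.06,-0.14,0,0,0,-0.6],[0.06,-0.06,-0.18,0,0,0,-0.6],[0.16,-0.06,-0.2,0,0,0,-0.6],[0.26,-0.06,-0.2,0,0,0,-0.6],[0.36,-0.06,-0.2,0,0,0,-0.6],[0.4,-0.06,-0.2,0,0,0,-0.6],[0.4,-0.06,-0.2,0,0,0,-0.6]]

```text
clock: 19.9
tool_pos: [0.4307, 0.1007, 0.2421]
orientation: [0.692, 0.711, 0.091, 0.091]
wrist_force: [1.0, -0.8, 0.9]
opening: 0.801
```

Run:
```python
from h import *
import cv2
s=bot.sense(); print(s["clock"],s["joint_pos"].round(3),s["tool_pos"],s["wrist_force"])
for n in("top","side"):
    im=bot.read_camera(n)[:,:,::-1]; cv2.imwrite(f"pics/{n}11.png",im)
    a=cv2.imread(f"pics/{n}0.png")
    d=cv2.absdiff(a,im); print(n,[ (x) for x in ((d.max(2)>60).sum(),)])
    cv2.imwrite(f"pics/{n}11d.png",np.clip(d.astype(int)*3,0,255).astype(np.uint8))
b=cv2.imread("pics/side11.png");a=cv2.imread("pics/side0.png")
# grip region shift
r=(slice(205,245),slice(312,345))
cv2.imwrite("pics/cmp.png",np.hstack([cv2.resize(x[195:250,305:355],None,fx=7,fy=7,interpolation=cv2.INTER_CUBIC) for x in (a,b)]))
print("grip diff mean",cv2.absdiff(a[r],b[r]).mean())
```

```text
19.9 [-0.969 -0.113  0.516  2.209  0.226  0.808  1.01 ] [0.43070017 0.10071603 0.24212825] [ 1.02003608 -0.7690737   0.86678975]
top [np.int64(6747)]
side [np.int64(11451)]
grip diff mean 2.7553030303030304
```

View pics/cmp.png

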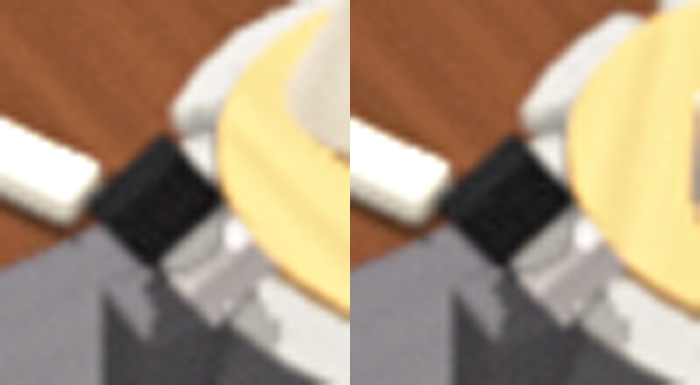

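View pics/top11d.png

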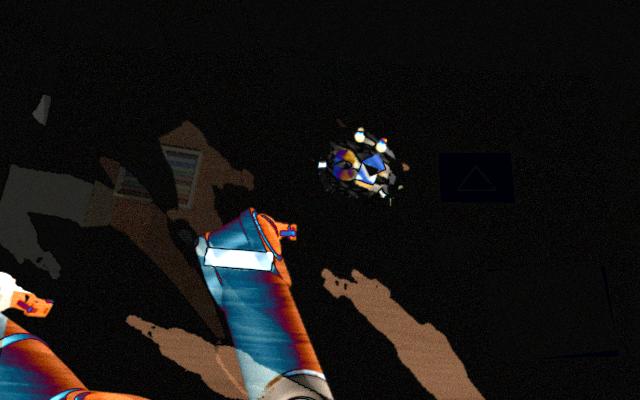

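View pics/top11.png

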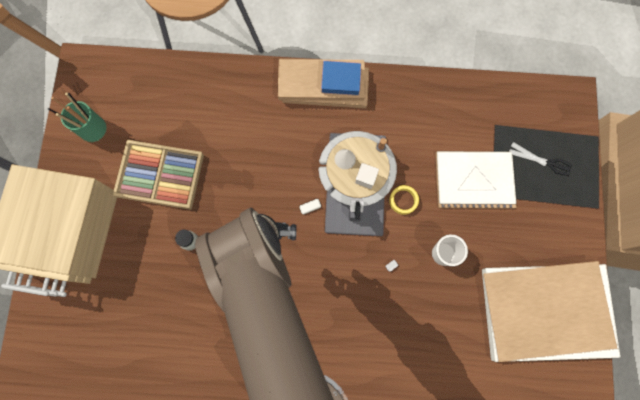

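The grip looks the same as at the start, so the plunger is home at twist 0. The peg is at (382,146), on the pad's side. The difference picture shows no change at the things lying around; only the tin is hidden under the raised arm. I'll hand in.

```bash
python3 -c "
from station import bot
print(bot.sign_off()); print(bot.sense()['clock'])"
```

```text
the job is handed in; nothing more can be done
None
the job is handed in; nothing more can be done
```

The stand is turned one stop towards the sketch pad (plate at -0.8) and, by my checks, locked there. I handed the job in at about 20 s, inside the 61 s limit.

**What I did:**
- I pulled the plunger out about 19 mm and twisted the grip 0.8 rad, then let go. It stayed out by itself.
- I turned the plate by its peg to about -0.8.
- I gripped the bar again, twisted it back until it met the stop (0.7 N m), let the plunger down into the notch and backed the arm away.

**Last checks:**
- **Plunger:** in the side picture the grip looks the same as at the start, so it is home at twist 0. On the way down it passed well below the 13 mm where it would stop off a notch.
- **Plate angle:** before locking, the wrist camera gave about -0.80 and the side camera about -0.78. Both are within the 0.05 rad in which the plunger centres the plate itself. I did not push on the plate to test the lock.
- **Things on the table:** none that I could see had moved. The pencil tin was hidden under the raised arm in the last picture, but the gripper never went low near it.

**Doubtful points:**
- **Joint 5:** it read -1.032 once, against its stated limit of -1.03, while I was gripping the twisted bar. I moved it away at once, but that reading may count as passing the range.
- **Camera disagreement:** the fixed cameras and the wrist camera differed by about 2 mm on where the stand is. I went by the wrist camera.

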